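# Stow a tube rack and snap the sliding lid of the sample box shut

### The job

Put the blue tube rack into the empty well of the grey sample box, keeping it upright, then slide the teal lid along its channel, over the yellow ridge, until it is fully home against the end stop. The box stands on a sprung shaker and gives when pushed; the lid has to be forced over the ridge, but ease it home gently: do not ram it into the end stop. Leave the orange rack, the amber jar and the white tip box where they are.

Things in the scene. Friction and masses are not known exactly. Their poses are not given: they have to be found in the camera images.
- box: Grey sample box on a fixed white bench shaker, its underside 22 above the bench: 164 mm long (x -80..+84) x 104 wide (y) x 74 high; origin on the underside. x runs along the lid channel to the closed end: the lid shuts towards +x. Pushed along +x the box gives on its springs (about 0.7 N/mm, at most 28 mm) and comes back. Channel floor at z = 63, 97 wide, 7.5 high; lips above it leave 83 free.
- well (a point): Middle of the floor of the box's empty well, 5 mm above the box's underside; axes as the box's. Well 56 mm (x) x 78 (y), walls up to 58 above this point. The rack fits with its x along the box's x, either way round, with 4 to 5 mm play all round; standing on the floor its centre is 27 above this point, 4 mm under the lid. The other bay, under the lid, is closed off.
- endstop: Dark rubber strip at the closed (+x) end of the channel, 90 mm wide; its stop face stands at x = +78 in the box. Part of the box, axes and origin as the box's. A push of more than 25 N on it is too much.
- ridge (a joint): Yellow sprung ridge, 60 mm long, across the channel floor at box x = 65, 3 mm high; 0 = up, -0.004 = pressed down. Forcing the lid's nose over it takes roughly 7 to 15 N along the channel, felt from 18 to 10 mm before home; then the push needed drops and the nose falls in behind it. Elsewhere the lid slides with 0.5 to 3 N.
- lid_bar (a point): Centre of the dark push bar on the teal lid: 12 mm thick (x) x 60 wide (y) x 16 high, standing on the lid's top. Push it from behind (-x face) or pinch it. Lid 156 x 94 x 6 thick, loose in the channel, reaching 16 behind this point; pulled out 90 to 104 at the start, tail sagging a few mm. Fully home this point is at x = -62, y = 0, z = 77 in the box.
- lid_nose (a point): Middle of the lid's rounded front edge, 140 mm ahead (+x) of the push bar's centre. Fully home it touches the end stop, at x = +78 in the box.
- rack_mid (a point): Centre of the blue tube rack, half-way up (27 mm above its underside). Block 46 mm (x) x 70 (y) x 24 high, tube caps to 27; along its middle a grip rib 40 long (x) x 12 thick (y), from 24 to 54 above the underside: pinch the rib from above, across y. Mass 0.1 to 0.2 kg. Starts on the bench.
- spare_mid (a point): Centre of the orange tube rack, of the same shape; to be left alone. It and the blue rack swap places from start to start.
- jar: Amber jar with white cap, 52 mm across x 85 high, origin at its underside; to be left alone.
- tipbox: Closed white tip box with a grey base, 85 mm x 120 x 60 high, origin at its underside; to be left alone.
Things that resemble listed ones, but are neither listed nor needed, are in the scene too. There is more than one size of the part that bears lid_bar; the job needs the middle-sized. Of the things that look like the part that bears rack_mid, take the one that is farthest to the robot's right at the start.

How it is judged (in metres and radians):
On the way, in this order (a step that is already met when the one before it is completed fails the run):
1. the blue rack stands on the floor of the well (x of rack_mid in the frame of box between 0.022 and 0.036 m and y of rack_mid in the frame of box between -0.007 and 0.007 m and z of rack_mid in the frame of box between 0.025 and 0.036 m and angle between rack_mid's own z axis and vertical below 0.1 rad and contact force between the fingers and rack below 0.1 N), for 0.2 s.
2. the lid is over the ridge and home against the end stop (x of lid_bar in the frame of box between -0.064 and -0.058 m and y of lid_bar in the frame of box between -0.005 and 0.005 m and z of lid_bar in the frame of box between 0.073 and 0.082 m), for 0.2 s.
At the end, for the whole second after the job is handed in: The blue rack stands upright on the floor of the well (within 7 mm of its middle, tilt under 0.1 rad), the lid lies in its channel with its nose within 2 mm of the end stop, and both are at rest and released (all of step 2 and x of rack_mid in the frame of box between 0.022 and 0.036 m and y of rack_mid in the frame of box between -0.007 and 0.007 m and z of rack_mid in the frame of box between 0.025 and 0.036 m and angle between rack_mid's own z axis and vertical below 0.1 rad and linear speed of each of lid, rack below 0.01 m/s); the robot touches nothing.
It fails at once if the lid is rammed into the end stop (over 25 N) (contact force between lid and endstop above 25 N).
It fails at once if the blue rack is tipped by more than 0.5 rad (angle between rack_mid's own z axis and vertical above 0.5 rad).
It fails at once if the orange rack, the jar or the tip box is moved by more than 15 mm (distance of any of spare_mid, jar, tipbox from where it was at the start of the episode above 0.015 m).
It also fails if it takes over 59 s, if anything falls off the work surface, if the arm or the gripper's body presses on something with over 40 N, if the wrist force passes 120 N, or if a joint passes its speed limit or range.

### The arm

A 6-joint arm with a two-finger parallel gripper is mounted at the origin on the work surface. World frame = base frame: x ahead of the robot, y to its left, z up, the work surface at z = 0. Lengths are in mm, angles in rad, forces in N, time in s.
With the tool pointing down it reaches from about 400 to 925 mm from the base axis. Payload 12.5 kg.
Tool frame: the origin (TCP) lies at the very end of the fingers, on their centre line; the grasp point (between the pads) lies env.hold_point_z behind it (env.hold_point_z is the distance from the TCP to the grasp point, in mm); y points along the fingers, z is the direction in which the jaws open and shut, and the axes are right-handed (so a half turn about y gives the same grasp; the last joint's range is limited). The gripper opens to 95 mm and grips with 3 to 60 N. Pads are 20 mm wide; open, the fingers measure 119 mm over their backs; the gripper's body (75 mm by 180 mm) begins 59 mm behind the grasp point.
Start: joints at [-1.351, 0.491, 1.559, -0, 1.092, -0.106], TCP at [200.065, -592.132, 214.661] pointing down, gripper open.
Joint ranges: [-3.1, 3.1], [-0.84, 2.19], [0.05, 2.79], [-1.13, 4.28], [0.06, 2.93], [-2.69, 2.69]. Speed limits (rad/s): [2.22, 2.22, 2.79, 3.14, 3.14, 3.14].

### API

Orientations are given as [roll, pitch, yaw] about the fixed x, y, z axes, in that order (R = Rz(yaw) Ry(pitch) Rx(roll)).
In Python, from cell import env gives the robot as it stands.
- The arm moves only by the shell command python3 -m inch 'ROWS'. ROWS is JSON, one flat list of numbers, 7 for each row, row after row: the shift along the tool's x, y, z in m, then the turn, a rotation vector about the tool's x, y, z in degrees, then the closure, from -1 (fully open) to 1 (shut). In form: [tx, ty, tz, ax, ay, az, hand, tx, ty, tz, ax, ay, az, hand, ...]. A call has 1 to 10 rows; each row shifts and turns the commanded pose from where the row before left it, along the tool's axes as they then stand; what a row does not reach is not made up. A row lasts 1/10 s, in which the tool goes at most 50 mm and 8.59 degrees, less where a joint would pass 70% of its speed; a pose out of reach is approached as far as the arm can. A call is refused whole if a number of a shift passes 0.05 or a number of a turn 8.59, either way. A call with a gripper value outside its range is refused whole. The fingers move at their own pace and stop on an object; the grip force is fixed at half the most. Time passes only in rows, so rows that do not move let the fingers close. It gives the time, the measured TCP pose, the force and the opening at its end, in the units of the state.
- env.state(): the state, without advancing time (a new reading comes with each control period).
- env.read_camera(name): name is "side" or "top"; returns a dict with "pixels" (480x640x3 uint8, blue, green, red), "depth" (480x640 float32, mm along the optical axis (not along the pixel's ray), 0 where there is no reading), "mtx" (3x3 intrinsics, pixels), "R" (3x3) and "t" (3): a world point X has camera coordinates R X + t. Camera axes: x right, y down, z forward; pixel columns grow to the right and rows downward; lengths in mm; the calibration is good to about 2 mm. A picture is of the moment at which its call begins.
- env.job_done(): hands the job in, once; it reports no verdict.
The state is a dict: "t": time; "joints": joint angles; "qvel": joint speeds; "tau": joint torques, N m; "eef_pos": TCP position; "tcp_rot": TCP orientation; "ft_force": force on the tool from outside, world axes, zero at the start; "moment": the same for the moment, N m; "opening": opening from 0.0 (shut) to 1.0 (fully open).
Only numpy, scipy, OpenCV 4.12 (cv2) and the standard library are available. Lean on these libraries where they do the work, as an engineer would, in place of code of your own. Each camera call takes 0.05 s, during which the arm holds its last target.

## Working session

There is one attempt and no reset: what is moved stays moved. The work goes in short steps, Python scripts to look and compute and a shell command to move; the robot and the scene stay as the last step left them, time stands still between calls to the robot, and variables do not carry over. Pictures are saved under pics/ and viewed, and the job is handed in when it is done.

```bash
ls; mkdir -p pics; python3 - <<'E'
from cell import env
import cv2,numpy as np
print(env.state(), env.hold_point_z)
for n in ("top","side"):
    c=env.read_camera(n); cv2.imwrite(f"pics/{n}0.png",c["pixels"]); np.savez(f"{n}0.npz",**c)
    print(n,c["mtx"].tolist(),c["R"].tolist(),c["t"].tolist())
E
```

```text
pics
{'t': 0.0, 'joints': array([-1.35061855e+00,  4.91525818e-01,  1.55948121e+00, -3.12741845e-05,
        1.09167339e+00, -1.05611905e-01]), 'qvel': array([ 0.0013361 , -0.00023006,  0.00065367,  0.0003512 , -0.00053749,
        0.0005075 ]), 'tau': array([-6.02208365e-04, -6.12645435e+01, -2.58185148e+01,  6.92631374e-02,
        4.81900130e-02, -1.38293613e-04]), 'eef_pos': array([ 199.98714345, -591.87218689,  214.07176966]), 'tcp_rot': array([-1.57188095e+00,  8.70844892e-05, -2.81578859e+00]), 'ft_force': array([ 0.14974247, -0.15407514,  0.38030444]), 'moment': array([-0.03234303, -0.00961162, -0.01581447]), 'opening': 1.0007608309720057} 18.8
top [[481.1785007945431, 0.0, 319.85869304599765], [0.0, 481.1785007945431, 237.3813519409627], [0.0, 0.0, 1.0]] [[0.02681506859189839, -0.9996269219347416, 0.005193172410602307], [-0.9945693601793403, -0.02720129128372232, -0.10045833735910441], [0.10056211955239074, -0.0024711729548013224, -0.9949277126582404]] [21.029944415696555, 581.5034099719821, 892.1674264817793]
side [[591.6315485826661, 0.0, 323.28984660277166], [0.0, 591.6315485826661, 232.36893602279025], [0.0, 0.0, 1.0]] [[-0.9833261961805374, -0.18179212469434744, 0.004606007406603615], [-0.1155730110123997, 0.6051859889187006, -0.787650174850499], [0.14040110765461422, -0.7750493805014034, -0.6161054996944502]] [545.5928092580968, 109.72658541096226, 1026.7693603478979]
```

View pics/top0.png

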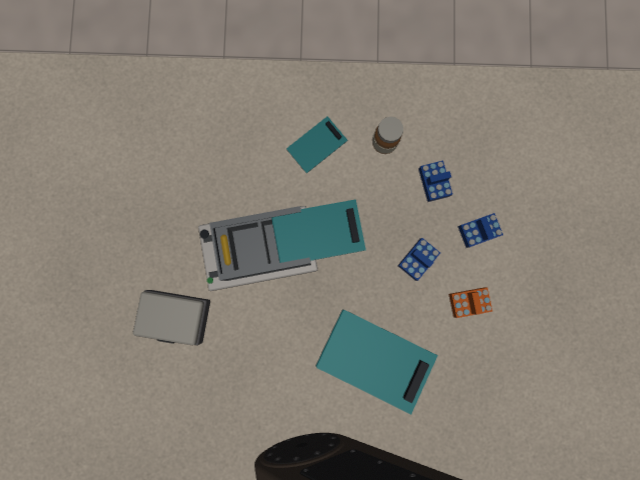

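View pics/side0.png

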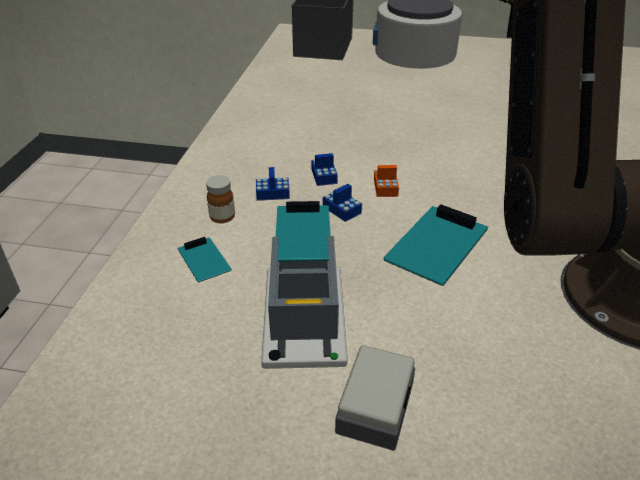

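```bash
cat > h.py <<'E'
import numpy as np,cv2
def load(n): return dict(np.load(n))
def pts(c,mask):
    v,u=np.nonzero(mask&(c["depth"]>0)); d=c["depth"][v,u]
    K=c["mtx"]; P=np.stack([(u-K[0,2])/K[0,0]*d,(v-K[1,2])/K[1,1]*d,d],1)
    return (P-c["t"])@c["R"]
def ray(c,u,v,z):
    K=c["mtx"]; d=c["R"].T@np.array([(u-K[0,2])/K[0,0],(v-K[1,2])/K[1,1],1]); o=-c["R"].T@c["t"]
    return o+d*(z-o[2])/d[2]
def blue(c):
    h=cv2.cvtColor(c["pixels"],cv2.COLOR_BGR2HSV); return (h[...,0]>105)&(h[...,0]<125)&(h[...,1]>140)&(h[...,2]>30)
E
python3 - <<'E'
from h import *
for n in("top","side"):
    c=load(n+"0.npz"); m=blue(c).astype(np.uint8)
    k,l,s,ce=cv2.connectedComponentsWithStats(m)
    for i in range(1,k):
        if s[i,4]>15:
            P=pts(c,l==i); print(n,s[i],ce[i].round(),np.median(P,0).round() if len(P) else None,P.min(0).round() if len(P) else None,P.max(0).round() if len(P) else None)
c=load("side0.npz"); im=c["pixels"][0:80,280:500]; cv2.imwrite("pics/z1.png",cv2.resize(im,None,fx=3.6,fy=3.6,interpolation=2))
t=load("top0.npz"); im=np.vstack([cv2.resize(t["pixels"][190:300,190:375],None,fx=3.5,fy=3.5,interpolation=2)]); cv2.imwrite("pics/z2.png",im)
cv2.imwrite("pics/z3.png",cv2.resize(t["pixels"][150:330,390:510],None,fx=3.3,fy=3.3,interpolation=2))
E
```

```text
top [419 162  33  39 529] [434. 181.] [ 697. -181.   24.] [ 661. -216.    7.] [ 737. -156.   58.]
top [459 215  41  32 506] [479. 230.] [ 603. -269.   26.] [ 573. -310.    5.] [ 634. -235.   57.]
top [399 239  37  41 464] [418. 259.] [ 543. -150.   25.] [ 506. -185.   16.] [ 584. -116.   57.]
side [312 154  25  31 534] [324. 169.] [ 602. -265.   25.] [ 573. -300.   -0.] [ 636. -231.   55.]
side [256 167  33  33 508] [272. 189.] [ 697. -169.   21.] [ 662. -211.   -0.] [ 727. -153.   56.]
side [323 184  39  37 684] [342. 203.] [ 542. -142.   23.] [ 505. -176.   -0.] [ 585. -114.   56.]
```

View pics/z1.png

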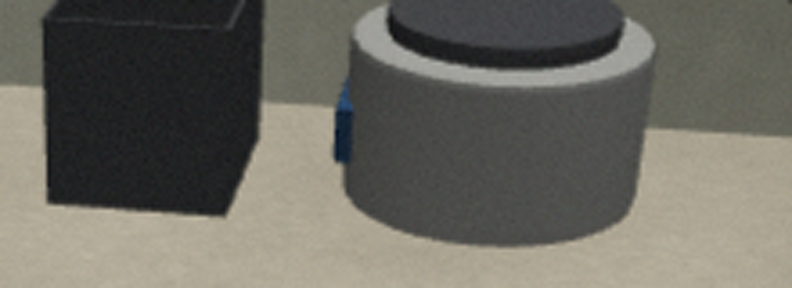

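View pics/z2.png

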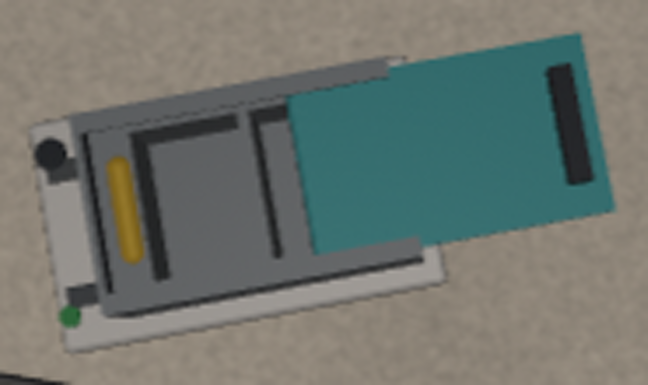

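View pics/z3.png

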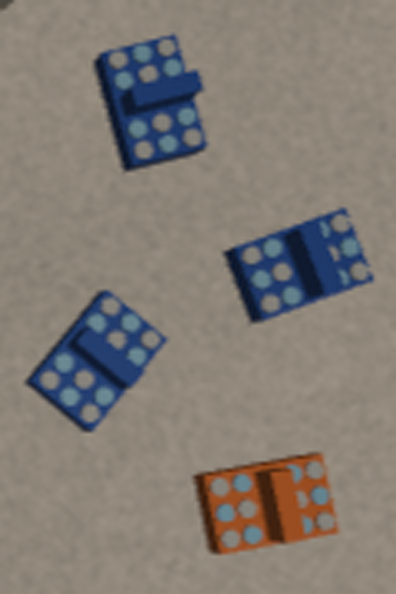

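```bash
python3 - <<'E'
from h import *
c=load("side0.npz")
for v in range(20,50,2): print(v,[(c["pixels"][v,u].tolist(),int(c["depth"][v,u])) for u in (373,374,375,376,377,380)])
print(ray(c,374,44,0),ray(c,375,30,30),ray(c,420,65,0))
m=np.zeros((480,640),bool); m[22:46,373:378]=1; print(pts(c,m)[::6].round())
m[:]=0;m[30:60,380:455]=1;P=pts(c,m);print("cyl",P.min(0),P.max(0))
E
```

```text
20 [([96, 107, 108], 2218), ([98, 109, 108], 2221), ([93, 104, 102], 2222), ([85, 93, 94], 2215), ([56, 58, 57], 1837), ([62, 63, 63], 1800)]
22 [([96, 106, 107], 2220), ([95, 105, 106], 2226), ([93, 98, 94], 2222), ([84, 69, 54], 1878), ([61, 62, 62], 1831), ([59, 63, 64], 1803)]
24 [([96, 106, 108], 2232), ([92, 103, 100], 2234), ([91, 86, 75], 2233), ([93, 69, 50], 1868), ([59, 59, 61], 1836), ([60, 63, 60], 1803)]
26 [([92, 102, 102], 2233), ([80, 78, 69], 2233), ([104, 69, 40], 1856), ([89, 66, 47], 1859), ([61, 62, 61], 1839), ([62, 62, 65], 1802)]
28 [([94, 99, 94], 2239), ([97, 71, 48], 1840), ([115, 78, 46], 1842), ([106, 72, 43], 1842), ([86, 67, 53], 1845), ([61, 64, 64], 1807)]
30 [([91, 85, 79], 1838), ([78, 54, 31], 1837), ([84, 57, 35], 1834), ([85, 55, 31], 1836), ([92, 64, 45], 1832), ([59, 60, 62], 1803)]
32 [([66, 55, 46], 1835), ([55, 39, 23], 1830), ([53, 38, 22], 1835), ([48, 31, 15], 1829), ([57, 43, 33], 1831), ([63, 65, 64], 1818)]
34 [([68, 57, 48], 1831), ([52, 36, 18], 1828), ([51, 37, 21], 1843), ([52, 34, 20], 1842), ([54, 42, 34], 1842), ([63, 65, 65], 
[... 994 characters left out ...]
02.07830101     0.        ] [  591.3486287  -1149.84900248    30.        ] [ 4.27575543e+02 -9.52920338e+02  1.13686838e-13]
[[  625. -1404.   -29.]
 [  621. -1412.   -35.]
 [  618. -1414.   -39.]
 [  578. -1035.    86.]
 [  573. -1016.    89.]
 [  624. -1410.   -53.]
 [  580.  -994.    87.]
 [  577. -1003.    81.]
 [  574.  -997.    80.]
 [  570.  -997.    77.]
 [  582.  -991.    73.]
 [  579.  -996.    68.]
 [  576.  -996.    65.]
 [  573.  -998.    61.]
 [  569.  -997.    59.]
 [  582. -1008.    48.]
 [  579. -1007.    45.]
 [  575. -1004.    43.]
 [  571.  -997.    43.]
 [  568. -1001.    38.]]
cyl [  324.89631296 -1021.70248228    -2.79255907] [ 560.55890023 -906.99455655  119.77409247]
```

```bash
python3 - <<'E'
from h import *
for n in("top","side"):
    c=load(n+"0.npz")
    v,u=np.mgrid[0:480,0:640]; K=c["mtx"]; d=c["depth"]
    W=(np.stack([(u-K[0,2])/K[0,0]*d,(v-K[1,2])/K[1,1]*d,d],-1)-c["t"])@c["R"]
    hsv=cv2.cvtColor(c["pixels"],cv2.COLOR_BGR2HSV)
    reg=(W[...,0]>480)&(W[...,0]<680)&(W[...,1]>-60)&(W[...,1]<280)&(d>0)
    teal=(hsv[...,0]>82)&(hsv[...,0]<100)&(hsv[...,1]>120)&reg
    grey=(hsv[...,1]<70)&reg&(W[...,2]>84)&(W[...,2]<108)&(W[...,1]>10)
    yel=(hsv[...,0]>15)&(hsv[...,0]<32)&(hsv[...,1]>140)&reg
    dark=(hsv[...,2]<60)&reg&(W[...,2]>92)&(W[...,1]<60)
    for nm,m in(("teal",teal),("grey",grey),("yel",yel),("bar",dark)):
        m=cv2.morphologyEx(m.astype(np.uint8),cv2.MORPH_OPEN,np.ones((2,2)))>0
        k,l,s,ce=cv2.connectedComponentsWithStats(m.astype(np.uint8))
        if nm!="grey" : m=l==1+np.argmax(s[1:,4])
        P=W[m]; r=cv2.minAreaRect(P[:,:2].astype(np.float32)); print(n,nm,len(P),"mean",P.mean(0).round(1),"rect",np.round(r[0],1),np.round(r[1],1),round(r[2],1),"z",np.percentile(P[:,2],[5,50,95]).round(1))
    b=blue(c); P=W[b&(abs(W[...,0]-604)<50)&(abs(W[...,1]+268)<50)]
    for lo,hi in((46,70),(14,32)):
        Q=P[(P[:,2]>lo)&(P[:,2]<hi)]; r=cv2.minAreaRect(Q[:,:2].astype(np.float32)); print(n,"rack",lo,len(Q),Q.mean(0).round(1),np.round(r[0],1),np.round(r[1],1),round(r[2],1))
E
```

```text
top teal 3871 mean [582.1  40.9  93.1] rect [565.5  25.9] [138.  173.1] 18.9 z [86.3 89.8 93.4]
top grey 1589 mean [556.1 158.5  94.6] rect [542.9 145.4] [157.2 180.5] 13.8 z [71.8 94.3 97.8]
top yel 175 mean [546.1 202.5  91.5] rect [511.9 134.6] [191.8  44.3] 63.0 z [83.6 86.6 89.7]
top bar 230 mean [593.  -20.6 112.8] rect [551.6  -5.8] [ 40.5 150.2] 69.9 z [ 87.2 103.5 106. ]
top rack 46 161 [ 604.8 -274.1   52.6] [ 605.3 -275. ] [39.6 14. ] 20.5
top rack 14 282 [ 602.1 -266.3   23.4] [ 605.  -274.5] [43.4 70.9] 21.5
side teal 2655 mean [579.   55.4  91.6] rect [532.6 347.9] [ 94.9 990.2] 9.5 z [86.9 90.  93. ]
side grey 1583 mean [552.9 173.7  90.6] rect [507.5 389.7] [110. 901.] 11.5 z [81.2 94.4 97.2]
side yel 168 mean [545.6 213.9  92.1] rect [489.2 518. ] [ 54.  641.4] 10.4 z [84.5 87.4 96.4]
side bar 287 mean [591.9  -7.  105.3] rect [515.4 403.4] [ 59.5 876.6] 10.7 z [ 90.7  99.6 105.1]
side rack 46 96 [ 605.1 -271.8   51.5] [ 605.6 -274.8] [38.6 20.6] 23.0
side rack 14 217 [ 601.8 -256.8   22.7] [ 604.5 -271.8] [44.6 74.9] 21.1
```

```bash
cat >> h.py <<'E'
def proj(c,uv,z):
    return np.array([ray(c,u,v,z)[:2] for u,v in uv],np.float32)
def tealmask(c):
    h=cv2.cvtColor(c["pixels"],cv2.COLOR_BGR2HSV); return ((h[...,0]>82)&(h[...,0]<100)&(h[...,1]>110)).astype(np.uint8)
def comp(m,u,v):
    k,l=cv2.connectedComponents(m.astype(np.uint8)); return (l==l[v,u])
E
python3 - <<'E'
from h import *
from numpy import *
c=load("top0.npz"); s=load("side0.npz")
for n,cc,(u,v) in(("top",c,(300,230)),("side",s,(303,245))):
    m=comp(tealmask(cc),u,v).astype(uint8); cs=cv2.findContours(m,0,1)[0][0][:,0,:]
    P=proj(cc,cs,90.); r=cv2.minAreaRect(P); print(n,"lid",r)
    print(cv2.boxPoints(r).round(1).tolist())
    h=cv2.cvtColor(cc["pixels"],cv2.COLOR_BGR2HSV)
    y=((h[...,0]>15)&(h[...,0]<32)&(h[...,1]>130)).astype(uint8); y[:, 340:]=0 
    if n=="top": y[:200]=0;y[280:]=0
    else: y[:290]=0;y[310:]=0
    cs=cv2.findContours(y,0,1)[0]; cs=max(cs,key=cv2.contourArea)[:,0,:]; r=cv2.minAreaRect(proj(cc,cs,88.)); print(n,"ridge",r)
    P=W=pts(cc,blue(cc)); P=P[(abs(P[:,0]-604)<50)&(abs(P[:,1]+268)<50)]
    h_=h
# zoom with grid for side
cv2.imwrite("pics/z4.png",cv2.resize(s["pixels"][185:375,240:365],None,fx=3.1,fy=3.1,interpolation=2))
cv2.imwrite("pics/z5.png",cv2.resize(c["pixels"][190:300,190:375],None,fx=4.3,fy=4.3,interpolation=2))
E
```

```text
top lid ((584.3777465820312, 41.4327507019043), (92.13861846923828, 154.3695526123047), 12.1817045211792)
[[523.0999755859375, 107.19999694824219], [555.5999755859375, -43.70000076293945], [645.7000122070312, -24.299999237060547], [613.0999755859375, 126.5999984741211]]Traceback (most recent call last):
  File "<stdin>", line 12, in <module>
TypeError: max() got an unexpected keyword argument 'key'
```

```bash
python3 - <<'E'
from h import *
c=load("top0.npz"); s=load("side0.npz")
for n,cc,(u,v) in(("top",c,(300,230)),("side",s,(303,245))):
    m=comp(tealmask(cc),u,v).astype(np.uint8); cs=cv2.findContours(m,0,1)[0][0][:,0,:]
    r=cv2.minAreaRect(proj(cc,cs,90.)); print(n,"lid",r)
    h=cv2.cvtColor(cc["pixels"],cv2.COLOR_BGR2HSV)
    y=((h[...,0]>15)&(h[...,0]<32)&(h[...,1]>130)).astype(np.uint8); y[:, 340:]=0 
    if n=="top": y[:200]=0;y[280:]=0
    else: y[:290]=0;y[310:]=0
    cs=cv2.findContours(y,0,1)[0]; cs=max(cs,key=cv2.contourArea)[:,0,:]; r=cv2.minAreaRect(proj(cc,cs,88.)); print(n,"ridge",r)
cv2.imwrite("pics/z4.png",cv2.resize(s["pixels"][185:375,240:365],None,fx=3.1,fy=3.1,interpolation=2))
cv2.imwrite("pics/z5.png",cv2.resize(c["pixels"][190:300,190:375],None,fx=4.3,fy=4.3,interpolation=2))
E
```

```text
top lid ((584.3777465820312, 41.4327507019043), (92.13861846923828, 154.3695526123047), 12.1817045211792)
top ridge ((548.476806640625, 204.9374542236328), (53.5047721862793, 11.127602577209473), 12.025307655334473)
side lid ((583.4036254882812, 44.244171142578125), (92.67167663574219, 154.85813903808594), 12.037020683288574)
side ridge ((547.7606811523438, 208.0614776611328), (54.037654876708984, 8.48863410949707), 10.743207931518555)
```

View pics/z4.png

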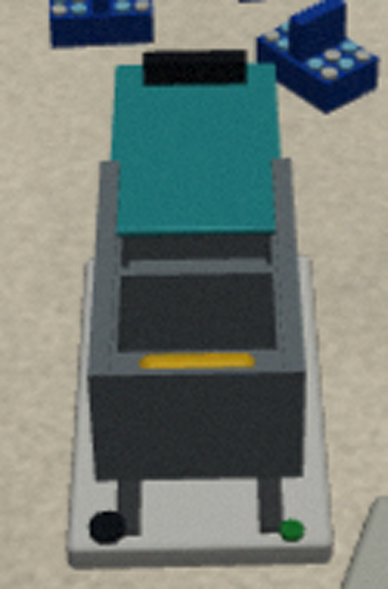

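View pics/z5.png

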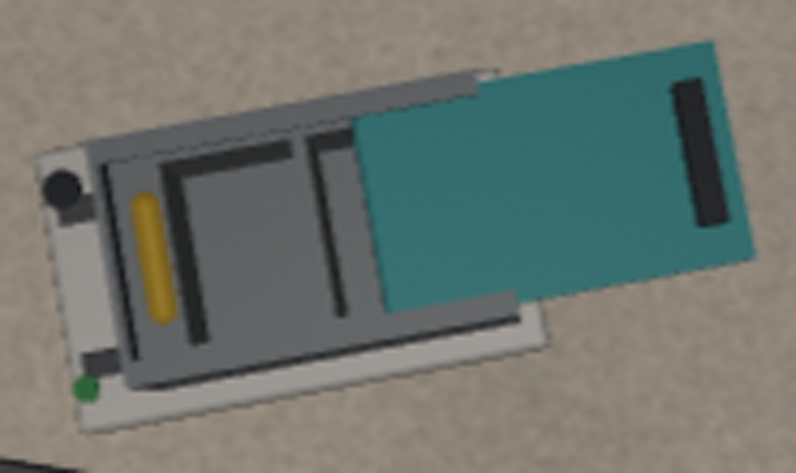

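```bash
python3 - <<'E'
from h import *
c=load("top0.npz"); s=load("side0.npz")
T=lambda x,y:(x/4.3-.5+190+.1,y/4.3-.5+190+.1)
S=lambda x,y:(x/3.1-.5+240+.1,y/3.1-.5+185+.1)
for n,p in(("+x,-y'",(88,145)),("+x bot",(128,385)),("-x top",(478,74)),("-x bot",(520,292))):
    print("top",n,ray(c,*T(*p),96).round(1))
for n,p in(("+x left",(89,376)),("+x right",(303,376)),("-x left",(100,160)),("-x right",(292,158))):
    print("side",n,ray(s,*S(*p),96).round(1))
for n,p in(("well +x up",(165,165)),("well +x dn",(190,345)),("well -x",(293,145))): print(n,ray(c,*T(*p),85).round(1))
# bar top
for n,cc,(u,v) in(("top",c,(352,226)),("side",s,(303,207))):
    g=cv2.cvtColor(cc["pixels"],cv2.COLOR_BGR2HSV)[...,2]<58; m=comp(g,u,v).astype(np.uint8)
    cs=cv2.findContours(m,0,1)[0][0][:,0,:]; r=cv2.minAreaRect(proj(cc,cs,104.)); print(n,"bar",r, m.sum())
E
```

```text
top +x,-y' [593.8 232.8  96. ]
top +x bot [495.4 211.6  96. ]
top -x top [627.9  72.5  96. ]
top -x bot [537.8  52.5  96. ]
side +x left [593.9 235.4  96. ]
side +x right [494.3 216.5  96. ]
side -x left [629.7  74.6  96. ]
side -x right [527.4  53.3  96. ]
well +x up [587.6 202.7  85. ]
well +x dn [512.7 188.9  85. ]
well -x [597.5 149.5  85. ]
top bar ((596.5134887695312, -19.534141540527344), (59.93177795410156, 11.815958023071289), 12.4336519241333) 233
side bar ((594.74609375, -8.762895584106445), (59.0766716003418, 31.914226531982422), 15.069586753845215) 353
```

```bash
cat >> h.py <<'E'
def go(x,y,z,yawdeg=None):
    from cell import env
    from scipy.spatial.transform import Rotation as Ro
    s=env.state(); R=Ro.from_euler('xyz',s["tcp_rot"])
    d=np.array([x,y,z])-s["eef_pos"]
    print("t",round(s["t"],2),"tcp",s["eef_pos"].round(1),"rot",np.degrees(s["tcp_rot"]).round(2),"F",s["ft_force"].round(1),"open",round(s["opening"],3),"q",s["joints"].round(2))
    print("world d",d.round(1)," tool d (m, before turn)",(R.inv().apply(d)/1000).round(4))
    if yawdeg is not None:
        T=Ro.from_euler('xyz',[-90,0,yawdeg],degrees=True)
        print("turn deg tool",np.degrees((R.inv()*T).as_rotvec()).round(2)," tool d after turn",(T.inv().apply(d)/1000).round(4))
E
python3 -c "
from h import *
go(605.3,-275,130,-159.5)"
```

```text
t 0.1 tcp [ 200.  -591.9  214.1] rot [-9.0060e+01  1.0000e-02 -1.6133e+02] F [ 0.3 -0.1  0.6] open 1.002 q [-1.35  0.49  1.56  0.    1.09 -0.11]
world d [405.3 316.9 -84.1]  tool d (m, before turn) [-0.4854  0.0843 -0.1704]
turn deg tool [ 0.06 -1.83 -0.01]  tool d after turn [-0.4906  0.0841 -0.1549]
```

```bash
python3 -m inch '[0,0,0,0,-1.83,0,0, -0.035,0.006,-0.011,0,0,0,0, -0.035,0.006,-0.011,0,0,0,0, -0.035,0.006,-0.011,0,0,0,0, -0.035,0.006,-0.011,0,0,0,0, -0.035,0.006,-0.011,0,0,0,0, -0.035,0.006,-0.011,0,0,0,0, -0.035,0.006,-0.011,0,0,0,0, -0.035,0.006,-0.011,0,0,0,0]'; python3 -c "
from h import *
go(605.3,-275,130,-159.5)"
```

```text
t: 1.0
eef_pos: [432.5, -410.5, 166.2]
tcp_rot: [-1.571, -0.0, -2.784]
ft_force: [0.2, -0.7, -0.2]
opening: 0.501
t 1.0 tcp [ 432.5 -410.5  166.2] rot [-9.002e+01 -1.000e-02 -1.595e+02] F [ 0.2 -0.7 -0.2] open 0.501 q [-0.87  0.5   1.69 -0.    0.95  0.34]
world d [172.8 135.5 -36.2]  tool d (m, before turn) [-0.2093  0.0362 -0.0664]
turn deg tool [ 0.02 -0.    0.01]  tool d after turn [-0.2093  0.0362 -0.0664]
```

```bash
python3 -m inch '[-0.034,0.006,-0.011,0,0,0,0, -0.034,0.006,-0.011,0,0,0,0, -0.034,0.006,-0.011,0,0,0,0, -0.034,0.006,-0.011,0,0,0,0, -0.034,0.006,-0.011,0,0,0,0, -0.034,0.006,-0.011,0,0,0,0, 0,0,0,0,0,0,0, 0,0,0,0,0,0,0]'; python3 - <<'E'
from h import *
from cell import env
go(605.3,-275,31,-159.5)
for n in ("top","side"):
    c=env.read_camera(n); cv2.imwrite(f"pics/{n}1.png",c["pixels"]); np.savez(f"{n}1.npz",**c)
c=load("side1.npz");cv2.imwrite("pics/z6.png",cv2.resize(c["pixels"][80:230,230:420],None,fx=4,fy=4,interpolation=2))
E
```

```text
t: 1.8
eef_pos: [599.5, -277.8, 130.0]
tcp_rot: [-1.572, -0.001, -2.782]
ft_force: [-0.3, -0.1, -0.1]
opening: 0.503
t 1.8 tcp [ 599.5 -277.8  130. ] rot [-9.0040e+01 -5.0000e-02 -1.5942e+02] F [-0.3 -0.1 -0.1] open 0.503 q [-0.53  0.63  1.55 -0.    0.97  0.68]
world d [  5.8   2.8 -99. ]  tool d (m, before turn) [-0.0065  0.099  -0.0005]
turn deg tool [0.04 0.08 0.05]  tool d after turn [-0.0064  0.099  -0.0006]
```

View pics/z6.png

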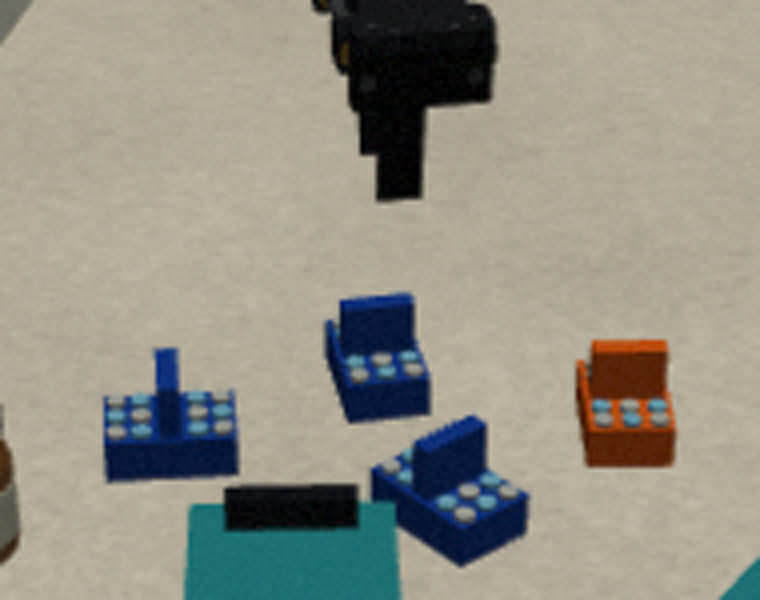

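View pics/top1.png

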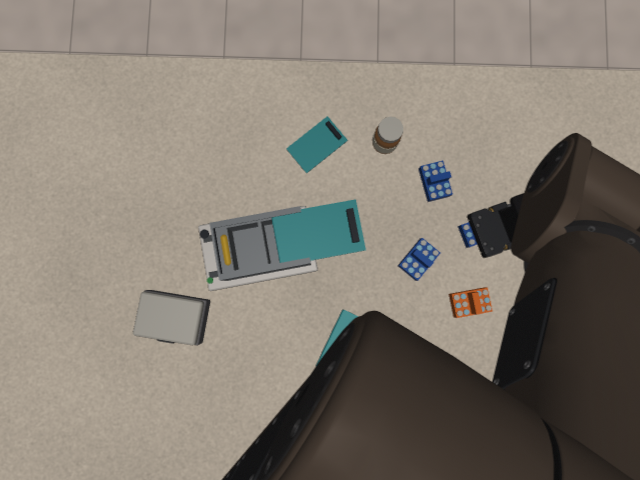

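```bash
python3 - <<'E'
from h import *
c=load("side1.npz")
for off in(24,36):
  X=np.array([599.5-.352*off,-277.8+.936*off,130]); p=c["R"]@X+c["t"]; print(off,c["mtx"]@(p/p[2]))
print(ray(c,329.5,129.2,130))
E
```

```text
24 [328.79031377 128.50533908   1.        ]
36 [329.85780588 131.25076544   1.        ]
[ 589.08331424 -252.65107282  130.        ]
```

```bash
python3 -m inch '[-0.0065,0.01,-0.0005,0,0,0,0, 0,0.025,0,0,0,0,0, 0,0.025,0,0,0,0,0, 0,0.025,0,0,0,0,0, 0,0.014,0,0,0,0,0, 0,0,0,0,0,0,0]'; python3 -c "
from h import *
go(605.3,-275,31,-159.5)"
```

```text
t: 2.5
eef_pos: [604.4, -275.7, 29.6]
tcp_rot: [-1.573, -0.002, -2.785]
ft_force: [-0.1, -0.2, 0.4]
opening: 0.501
t 2.5 tcp [ 604.4 -275.7   29.6] rot [-9.0140e+01 -1.2000e-01 -1.5955e+02] F [-0.1 -0.2  0.4] open 0.501 q [-0.53  0.76  1.6  -0.    0.79  0.69]
world d [0.9 0.7 1.4]  tool d (m, before turn) [-0.0011 -0.0014 -0.0003]
turn deg tool [ 0.14 -0.05  0.12]  tool d after turn [-0.0011 -0.0014 -0.0003]
```

Close on the rib, then lift.

```bash
python3 -m inch '[-0.001,-0.0015,0,0,0,0,1, 0,0,0,0,0,0,1, 0,0,0,0,0,0,1, 0,0,0,0,0,0,1, 0,0,0,0,0,0,1]' && python3 -m inch '[0,-0.015,0,0,0,0,1, 0,-0.03,0,0,0,0,1, 0,-0.03,0,0,0,0,1, 0,-0.03,0,0,0,0,1, 0,-0.025,0,0,0,0,1, 0,0,0,0,0,0,1]'; python3 -c "
from h import *
go(555.8,170.8,160,-78)"
```

```text
t: 3.0
eef_pos: [606.5, -275.4, 33.6]
tcp_rot: [-1.57, 0.0, -2.784]
ft_force: [0.3, -2.4, 1.4]
opening: 0.135
t: 3.6
eef_pos: [607.5, -275.9, 167.7]
tcp_rot: [-1.566, 0.004, -2.784]
ft_force: [-0.4, -0.3, -2.1]
opening: 0.126
t 3.6 tcp [ 607.5 -275.9  167.7] rot [ -89.71    0.24 -159.5 ] F [-0.4 -0.3 -2.1] open 0.126 q [-0.53  0.59  1.5  -0.    1.04  0.69]
world d [-51.7 446.7  -7.7]  tool d (m, before turn) [-0.108   0.006  -0.4366]
turn deg tool [-4.10e-01 -8.15e+01  1.00e-02]  tool d after turn [-0.4477  0.0077  0.0423]
```

```bash
python3 -m inch '[0,0,0,0,-8.15,0,1, 0,0,0,0,-8.15,0,1, 0,0,0,0,-8.15,0,1, 0,0,0,0,-8.15,0,1, 0,0,0,0,-8.15,0,1, 0,0,0,0,-8.15,0,1, 0,0,0,0,-8.15,0,1, 0,0,0,0,-8.15,0,1, 0,0,0,0,-8.15,0,1, 0,0,0,0,-8.15,0,1]'; python3 -c "
from h import *
go(555.8,170.8,160,-78)"
```

```text
t: 4.6
eef_pos: [605.9, -275.0, 162.2]
tcp_rot: [-1.572, 0.001, -1.355]
ft_force: [0.2, 0.3, -2.7]
opening: 0.125
t 4.6 tcp [ 605.9 -275.   162.2] rot [-9.007e+01  6.000e-02 -7.766e+01] F [ 0.2  0.3 -2.7] open 0.125 q [-0.53  0.6   1.51 -0.    1.04 -0.74]
world d [-50.1 445.8  -2.2]  tool d (m, before turn) [-0.4462  0.0026  0.0463]
turn deg tool [ 0.07  0.34 -0.06]  tool d after turn [-0.4465  0.0022  0.0437]
```

```bash
python3 -m inch '[-0.02,0,0.003,0,0,0,1, -0.032,0,0.003,0,0,0,1, -0.032,0,0.003,0,0,0,1, -0.032,0,0.003,0,0,0,1, -0.032,0,0.003,0,0,0,1, -0.032,0,0.003,0,0,0,1, -0.032,0,0.003,0,0,0,1, -0.032,0,0.003,0,0,0,1, -0.032,0,0.003,0,0,0,1, -0.032,0,0.003,0,0,0,1]' && python3 -m inch '[-0.032,0,0.003,0,0,0,1, -0.032,0,0.003,0,0,0,1, -0.032,0,0.003,0,0,0,1, -0.025,0,0.003,0,0,0,1, -0.0165,0,0.001,0,0,0,1, 0,0,0,0,0,0,1, 0,0,0,0,0,0,1, 0,0,0,0,0,0,1]'; python3 - <<'E'
from h import *
from cell import env
go(555.8,170.8,160,-78)
for n in ("top","side"):
    c=env.read_camera(n); cv2.imwrite(f"pics/{n}2.png",c["pixels"]); np.savez(f"{n}2.npz",**c)
c=load("side2.npz");cv2.imwrite("pics/z7.png",cv2.resize(c["pixels"][170:370,210:400],None,fx=3,fy=3,interpolation=2))
c=load("top2.npz");cv2.imwrite("pics/z8.png",cv2.resize(c["pixels"][150:310,150:390],None,fx=3.3,fy=3.3,interpolation=2))
E
```

```text
t: 5.6
eef_pos: [570.5, 34.2, 162.7]
tcp_rot: [-1.572, 0.0, -1.364]
ft_force: [0.4, 1.1, -1.5]
opening: 0.123
t: 6.4
eef_pos: [555.8, 168.6, 163.0]
tcp_rot: [-1.571, -0.0, -1.363]
ft_force: [0.9, -0.2, -0.8]
opening: 0.126
t 6.4 tcp [555.8 168.6 163. ] rot [-9.002e+01 -1.000e-02 -7.808e+01] F [ 0.9 -0.2 -0.8] open 0.126 q [ 0.18  0.49  1.73 -0.    0.93 -0.03]
world d [-0.   2.2 -3. ]  tool d (m, before turn) [-0.0022  0.003   0.0005]
turn deg tool [ 0.02 -0.08  0.01]  tool d after turn [-0.0022  0.003   0.0005]
```

View pics/z7.png

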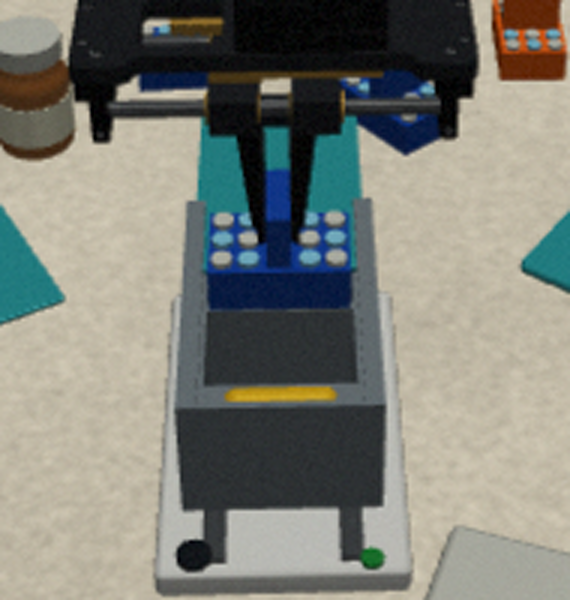

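View pics/z8.png

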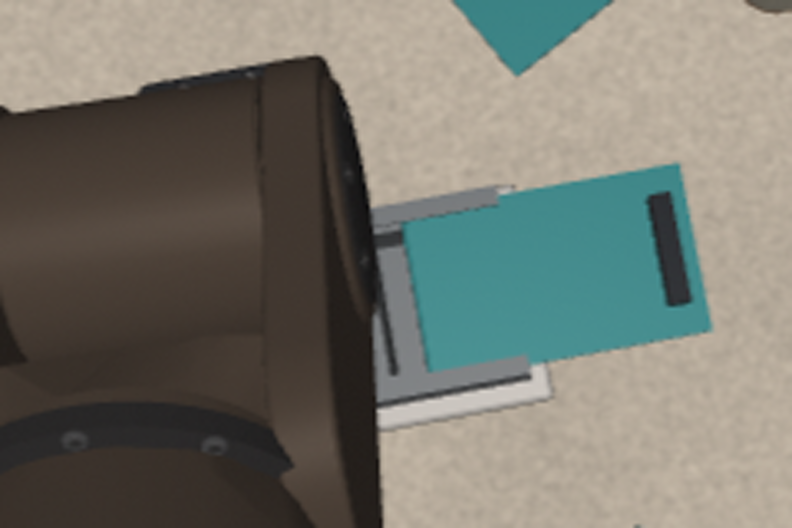

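```bash
python3 - <<'E'
from h import *
s=load("side2.npz")
S=lambda x,y:(x/3-.5+210+.15,y/3-.5+170+.15)
for p in((206,270),(352,269)): print("top edge",ray(s,*S(*p),154.5).round(1))
for p in((208,306),(351,307)): print("bot edge",ray(s,*S(*p),130.5).round(1))
for p in((176,407),(385,404),(189,203),(370,201)): print("box rim",ray(s,*S(*p),96).round(1))
ux=np.array([np.cos(np.radians(102)),np.sin(np.radians(102))])
print("expected front mid if rack centred at tcp",np.array([555.8,168.6])+23*ux)
P=pts(s,blue(s)); P=P[(P[:,1]>120)&(P[:,2]>125)]
q=(P[:,:2]-[555.8,168.6]); a=q@ux; b=q@[-ux[1],ux[0]]
f=(P[:,2]<150); print("front face along",np.percentile(a[f],[10,50,90]).round(1),"lat",b[f].min().round(1),b[f].max().round(1), "z",P[f][:,2].min())
E
```

```text
top edge [585.7 197.2 154.5]
top edge [516.2 183.2 154.5]
bot edge [585.9 196.6 130.5]
bot edge [516.4 184.1 130.5]
box rim [594.1 234.2  96. ]
box rim [493.9 213.1  96. ]
box rim [627.7  77.3  96. ]
box rim [528.2  56.4  96. ]
expected front mid if rack centred at tcp [551.01803111 191.09739482]
front face along [20.8 22.4 23.8] lat -34.5 34.5 z 127.55084041844265
```

```bash
python3 -m inch '[-0.0024,0.02,0,0,0,0,1, 0,0.015,0,0,0,0,1, 0,0.01,0,0,0,0,1, 0,0.01,0,0,0,0,1, 0,0.01,0,0,0,0,1, 0,0,0,0,0,0,1]' ; python3 - <<'E'
from h import *
from cell import env
go(555.7,171,60,-78)
c=env.read_camera("side");np.savez("side3.npz",**c);cv2.imwrite("pics/z9.png",cv2.resize(c["pixels"][170:370,210:400],None,fx=3,fy=3,interpolation=2))
E
```

```text
t: 7.1
eef_pos: [554.9, 171.5, 96.9]
tcp_rot: [-1.573, -0.0, -1.362]
ft_force: [-0.1, -0.4, -1.6]
opening: 0.118
t 7.1 tcp [554.9 171.5  96.9] rot [-90.1   -0.   -78.02] F [-0.1 -0.4 -1.6] open 0.118 q [ 0.19  0.57  1.79 -0.    0.79 -0.02]
world d [  0.8  -0.5 -36.9]  tool d (m, before turn) [0.0006 0.0369 0.0008]
turn deg tool [ 0.1  -0.02  0.  ]  tool d after turn [0.0006 0.0369 0.0007]
```

View pics/z9.png

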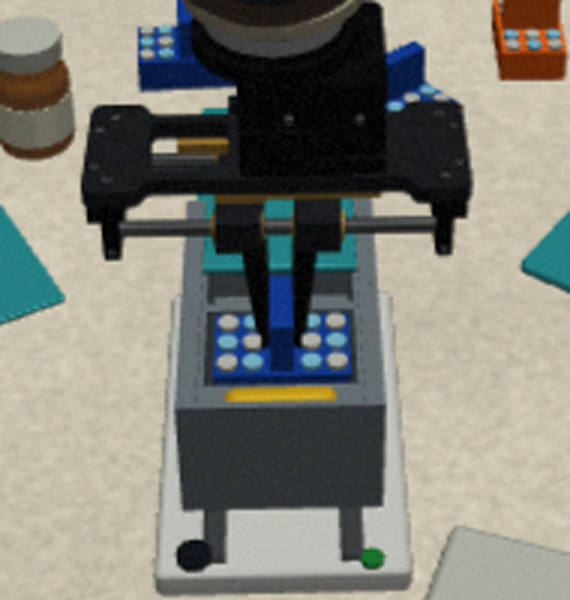

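```bash
python3 -m inch '[0.0005,0.01,0.0008,0,0,0,1, 0,0.01,0,0,0,0,1, 0,0.008,0,0,0,0,1, 0,0.003,0,0,0,0,1, 0,0,0,0,0,0,1]' && python3 -m inch '[0,0.0015,0,0,0,0,1, 0,0.0015,0,0,0,0,1, 0,0,0,0,0,0,1]' ; python3 -c "
from h import *
go(555.7,171,60,-78)"
```

```text
t: 7.65
eef_pos: [556.0, 171.4, 66.5]
tcp_rot: [-1.572, -0.0, -1.361]
ft_force: [-1.4, -0.1, -1.8]
opening: 0.124
t: 7.95
eef_pos: [556.2, 171.4, 64.2]
tcp_rot: [-1.571, -0.0, -1.361]
ft_force: [-0.6, -0.5, -1.9]
opening: 0.127
t 7.95 tcp [556.2 171.4  64.2] rot [-8.999e+01 -1.000e-02 -7.800e+01] F [-0.6 -0.5 -1.9] open 0.127 q [ 0.19  0.62  1.81 -0.    0.72 -0.02]
world d [-0.5 -0.4 -4.2]  tool d (m, before turn) [ 0.0003  0.0042 -0.0006]
turn deg tool [-0.01  0.    0.01]  tool d after turn [ 0.0003  0.0042 -0.0006]
```

```bash
python3 -m inch '[0,0.0015,0,0,0,0,1, 0,0.0015,0,0,0,0,1, 0,0,0,0,0,0,1]' && python3 -m inch '[0,0.001,0,0,0,0,1, 0,0,0,0,0,0,1]'&& python3 -m inch '[0,0.001,0,0,0,0,1, 0,0,0,0,0,0,1]'
```

```text
t: 8.25
eef_pos: [556.1, 171.4, 60.9]
tcp_rot: [-1.571, -0.0, -1.361]
ft_force: [-0.4, 0.3, -1.4]
opening: 0.123
t: 8.45
eef_pos: [556.2, 171.4, 60.7]
tcp_rot: [-1.57, -0.0, -1.361]
ft_force: [-3.0, -1.3, 5.8]
opening: 0.123
t: 8.65
eef_pos: [556.2, 171.4, 60.6]
tcp_rot: [-1.57, -0.0, -1.361]
ft_force: [-5.8, -1.8, 15.8]
opening: 0.123
```

```bash
python3 -m inch '[0,-0.0015,0,0,0,0,1, 0,0,0,0,0,0,1, 0,0,0,0,0,0,0.35, 0,0,0,0,0,0,0.35, 0,0,0,0,0,0,0.35, 0,0,0,0,0,0,0.35]' && python3 -m inch '[0,-0.01,0,0,0,0,0.35, 0,-0.03,0,0,0,0,0.35, 0,-0.04,0,0,0,0,0.35, 0,-0.04,0,0,0,0,0.35, 0,0,0,0,0,0,0.35]' ; python3 - <<'E'
from h import *
from cell import env
go(555.7,171,60,-78)
c=env.read_camera("side");np.savez("side4.npz",**c);cv2.imwrite("pics/z10.png",cv2.resize(c["pixels"][170:370,210:400],None,fx=3,fy=3,interpolation=2))
E
```

```text
t: 9.25
eef_pos: [556.2, 171.4, 60.5]
tcp_rot: [-1.571, -0.0, -1.361]
ft_force: [-0.2, -0.1, -0.4]
opening: 0.319
t: 9.75
eef_pos: [558.1, 171.9, 186.4]
tcp_rot: [-1.562, -0.0, -1.361]
ft_force: [0.1, -0.2, -0.4]
opening: 0.325
t 9.75 tcp [558.1 171.9 186.4] rot [-8.95e+01 -2.00e-02 -7.80e+01] F [ 0.1 -0.2 -0.4] open 0.325 q [ 0.19  0.46  1.7  -0.    0.97 -0.02]
world d [  -2.4   -0.9 -126.4]  tool d (m, before turn) [ 0.0003  0.1263 -0.0037]
turn deg tool [-0.5   0.    0.02]  tool d after turn [ 0.0004  0.1264 -0.0025]
```

View pics/z10.png

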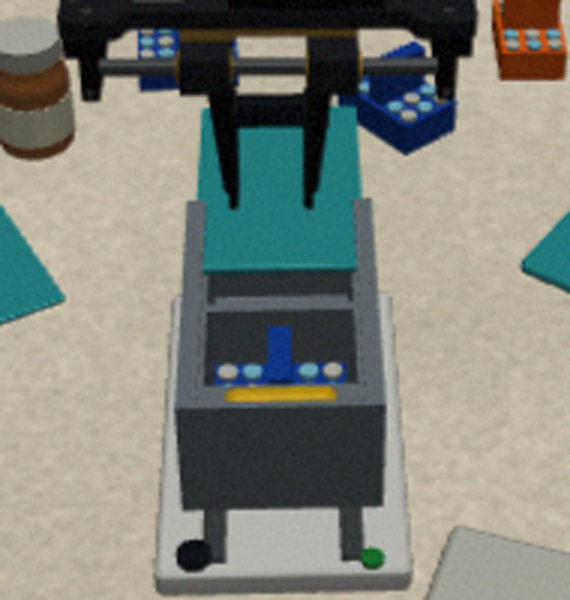

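```bash
python3 -c "
from h import *
go(602.9,-47.5,150,-78)"; python3 -m inch '[0.02,0,0,0,0,0,1, 0.03,0,0,0,0,0,1, 0.03,0,0,0,0,0,1, 0.03,0,0,0,0,0,1, 0.03,0,0,0,0,0,1, 0.03,0,0,0,0,0,1, 0.03,0,0,0,0,0,1, 0.022,0.02,0,0,0,0,1, 0,0,0,0,0,0,1, 0,0,0,0,0,0,1]' ; python3 - <<'E'
from h import *
from cell import env
go(602.9,-47.5,95,-78)
c=env.read_camera("side");np.savez("side5.npz",**c);cv2.imwrite("pics/z11.png",cv2.resize(c["pixels"][130:330,210:400],None,fx=3,fy=3,interpolation=2))
E
```

```text
t 9.8 tcp [557.1 171.6 183.6] rot [-8.97e+01 -1.00e-02 -7.80e+01] F [-0.3 -0.4 -0.7] open 0.325 q [ 0.19  0.46  1.7  -0.    0.97 -0.02]
world d [  45.8 -219.1  -33.6]  tool d (m, before turn) [ 0.2239  0.0337 -0.0009]
turn deg tool [-0.3  -0.    0.01]  tool d after turn [ 0.2239  0.0336 -0.0008]
t: 10.8
eef_pos: [601.8, -45.7, 159.7]
tcp_rot: [-1.573, 0.001, -1.362]
ft_force: [0.6, -0.1, 0.5]
opening: 0.004
t 10.8 tcp [601.8 -45.7 159.7] rot [-9.012e+01  5.000e-02 -7.806e+01] F [ 0.6 -0.1  0.5] open 0.004 q [-0.19  0.52  1.67  0.    0.95 -0.39]
world d [  1.1  -1.8 -64.7]  tool d (m, before turn) [0.0021 0.0647 0.0009]
turn deg tool [ 0.12 -0.06 -0.05]  tool d after turn [0.002  0.0647 0.0007]
```

View pics/z11.png

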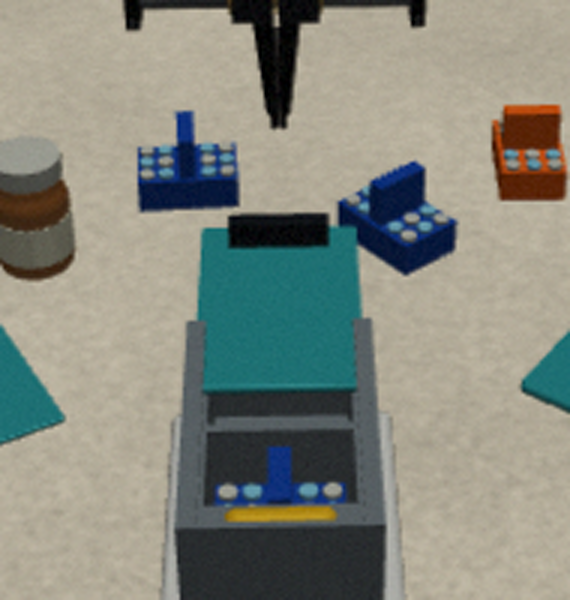

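```bash
python3 -m inch '[0.002,0.02,0.0007,0,0,0,1, 0,0.02,0,0,0,0,1, 0,0.015,0,0,0,0,1, 0,0.0085,0,0,0,0,1, 0,0,0,0,0,0,1]' && python3 -m inch '[-0.008,0,0,0,0,0,1,0,0,0,0,0,0,1]' ; python3 - <<'E'
from h import *
from cell import env
go(602.9,-47.5,95,-78)
E
```

```text
t: 11.35
eef_pos: [603.1, -46.6, 96.6]
tcp_rot: [-1.572, 0.0, -1.36]
ft_force: [0.4, 0.2, 0.1]
opening: 0.003
t: 11.55
eef_pos: [601.9, -38.7, 98.0]
tcp_rot: [-1.57, -0.0, -1.361]
ft_force: [-0.3, -0.9, -0.1]
opening: 0.002
t 11.55 tcp [601.9 -38.7  98. ] rot [-8.994e+01 -2.000e-02 -7.796e+01] F [-0.3 -0.9 -0.1] open 0.002 q [-0.17  0.6   1.73  0.    0.82 -0.38]
world d [ 1.  -8.8 -3. ]  tool d (m, before turn) [ 0.0089  0.003  -0.0008]
turn deg tool [-0.06  0.04  0.02]  tool d after turn [ 0.0089  0.003  -0.0008]
```

```bash
for i in 1; do python3 -m inch '[-0.003,0.002,-0.0005,0,0,0,1,0,0,0,0,0,0,1]'; python3 -m inch '[-0.003,0,0,0,0,0,1,0,0,0,0,0,0,1]';python3 -m inch '[-0.003,0,0,0,0,0,1,0,0,0,0,0,0,1]';python3 -m inch '[-0.003,0,0,0,0,0,1,0,0,0,0,0,0,1]'; done
```

```text
t: 11.75
eef_pos: [600.8, -36.6, 95.5]
tcp_rot: [-1.57, -0.0, -1.361]
ft_force: [2.2, -1.4, 0.6]
opening: 0.006
t: 11.95
eef_pos: [600.2, -34.0, 95.4]
tcp_rot: [-1.57, -0.0, -1.361]
ft_force: [1.0, -2.0, 1.4]
opening: 0.004
t: 12.15
eef_pos: [599.6, -31.0, 95.3]
tcp_rot: [-1.57, -0.0, -1.361]
ft_force: [0.5, -3.5, 2.5]
opening: 0.004
t: 12.35
eef_pos: [599.0, -28.2, 95.4]
tcp_rot: [-1.57, -0.001, -1.361]
ft_force: [0.8, -5.8, 2.9]
opening: 0.004
```

```bash
python3 - <<'E'
from h import *
from cell import env
for n in("side","top"):
    c=env.read_camera(n);np.savez(n+"6.npz",**c)
    m=comp(tealmask(c),*((300,230) if n=="top" else (303,250))).astype(np.uint8); cs=cv2.findContours(m,0,1)[0][0][:,0,:]
    print(n,cv2.minAreaRect(proj(c,cs,90.)))
c=load("side6.npz");cv2.imwrite("pics/z12.png",cv2.resize(c["pixels"][170:320,230:380],None,fx=4,fy=4,interpolation=2))
E
```

```text
side ((581.4072265625, 53.61521530151367), (92.49588012695312, 155.457275390625), 12.209729194641113)
top ((576.1288452148438, 81.14385986328125), (92.29359436035156, 94.39935302734375), 11.156722068786621)
```

View pics/z12.png

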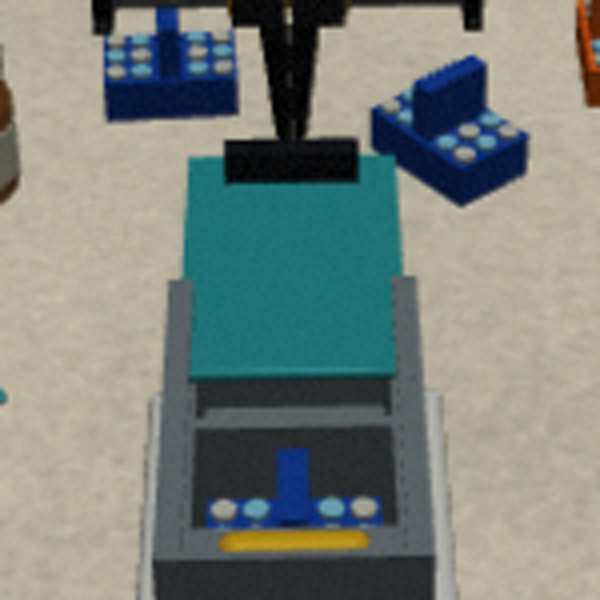

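```bash
python3 -m inch '[0,-0.002,0,0,0,0,1,0,0,0,0,0,0,1]'; python3 -m inch '[-0.002,-0.001,0,0,0,0,1,0,0,0,0,0,0,1]';python3 -m inch '[-0.003,-0.0005,0,0,0,0,1,0,0,0,0,0,0,1]'
```

```text
t: 12.65
eef_pos: [598.5, -27.8, 97.1]
tcp_rot: [-1.571, 0.001, -1.362]
ft_force: [0.0, -0.3, -1.0]
opening: 0.004
t: 12.85
eef_pos: [598.1, -25.7, 98.1]
tcp_rot: [-1.571, 0.0, -1.361]
ft_force: [-0.0, -1.5, -0.1]
opening: 0.005
t: 13.05
eef_pos: [597.6, -22.8, 98.6]
tcp_rot: [-1.571, 0.0, -1.361]
ft_force: [0.4, -0.4, 0.4]
opening: 0.005
```

```bash
python3 -m inch '[-0.004,0,0,0,0,0,1,-0.004,0,0,0,0,0,1,-0.004,0,0,0,0,0,1]'; python3 -m inch '[-0.004,0,0,0,0,0,1,-0.004,0,0,0,0,0,1,-0.004,0,0,0,0,0,1]';python3 -m inch '[-0.004,0,0,0,0,0,1,-0.004,0,0,0,0,0,1,-0.004,0,0,0,0,0,1]'; python3 -c "
from h import *
go(577.9,66.5,98,-78)"
```

```text
t: 13.35
eef_pos: [595.2, -11.1, 98.6]
tcp_rot: [-1.571, -0.0, -1.361]
ft_force: [0.3, -0.3, -0.1]
opening: 0.003
t: 13.65
eef_pos: [592.7, 0.6, 98.7]
tcp_rot: [-1.571, -0.0, -1.361]
ft_force: [0.6, -1.3, 0.8]
opening: 0.004
t: 13.95
eef_pos: [590.2, 12.3, 98.7]
tcp_rot: [-1.571, -0.0, -1.361]
ft_force: [-0.0, -1.4, 0.3]
opening: 0.0
t 13.95 tcp [590.2  12.3  98.7] rot [-8.999e+01 -1.000e-02 -7.800e+01] F [-0.  -1.4  0.3] open 0.0 q [-0.09  0.58  1.76 -0.    0.8  -0.3 ]
world d [-12.3  54.2  -0.7]  tool d (m, before turn) [-0.0556  0.0007 -0.0008]
turn deg tool [-0.01 -0.    0.01]  tool d after turn [-0.0556  0.0007 -0.0008]
```

```bash
python3 -m inch '[-0.004,0,0,0,0,0,1,-0.004,0,0,0,0,0,1,-0.004,0,0,0,0,0,1,-0.004,0,0,0,0,0,1]'; python3 -m inch '[-0.004,0,0,0,0,0,1,-0.004,0,0,0,0,0,1,-0.003,0,0,0,0,0,1,0,0,0,0,0,0,1]'; python3 - <<'E'
from h import *
from cell import env
go(577.9,66.5,98,-78)
c=env.read_camera("side");np.savez("side7.npz",**c)
m=comp(tealmask(c),303,250).astype(np.uint8); cs=cv2.findContours(m,0,1)[0][0][:,0,:]
print(cv2.minAreaRect(proj(c,cs,91.)))
cv2.imwrite("pics/z13.png",cv2.resize(c["pixels"][170:320,230:380],None,fx=4,fy=4,interpolation=2))
E
```

```text
t: 14.35
eef_pos: [586.9, 28.0, 98.6]
tcp_rot: [-1.571, -0.0, -1.361]
ft_force: [-0.2, 0.0, 0.4]
opening: 0.005
t: 14.75
eef_pos: [584.5, 38.9, 98.6]
tcp_rot: [-1.571, 0.0, -1.361]
ft_force: [0.3, -0.4, -0.8]
opening: 0.005
t 14.75 tcp [584.5  38.9  98.6] rot [-90.01   0.   -77.98] F [ 0.3 -0.4 -0.8] open 0.005 q [-0.05  0.57  1.77  0.    0.79 -0.26]
world d [-6.6 27.6 -0.6]  tool d (m, before turn) [-0.0284  0.0006 -0.0007]
turn deg tool [ 0.01  0.02 -0.  ]  tool d after turn [-0.0284  0.0006 -0.0007]
((565.62646484375, 121.30243682861328), (91.25362396240234, 160.8361358642578), 12.987222671508789)
```

View pics/z13.png

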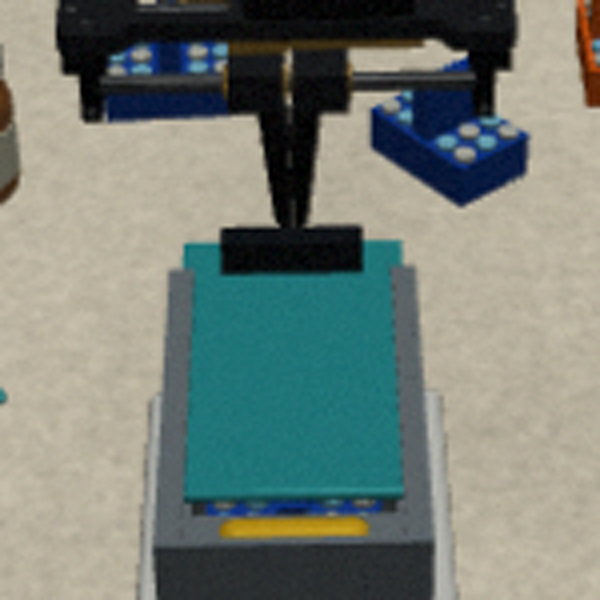

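```bash
python3 - <<'E'
from h import *
c=load("side7.npz"); S=lambda x,y:(x/4-.5+230+.1,y/4-.5+170+.1)
ux=np.array([np.cos(np.radians(102)),np.sin(np.radians(102))])
for nm,p,z in(("nose top edge",(295,492),91),("nose bottom",(295,500),86),("ridge ctr",(295,526),88),("rim front",(295,544),96),("bar front bottom",(292,272),91),("bar top rear",(292,228),107)):
    P=ray(c,*S(*p),z)[:2]; print(nm,P.round(1),"along",((P-[561.7,142.8])@ux).round(1))
E
```

```text
nose top edge [550.3 193.3] along 51.8
nose bottom [550.6 192.5] along 50.9
ridge ctr [547.2 208.2] along 67.0
rim front [543.5 225.2] along 84.4
bar front bottom [579.4  62.4] along -82.3
bar top rear [581.2  52.8] along -92.1
```

```bash
python3 -m inch '[-0.003,0,0,0,0,0,1,-0.003,0,0,0,0,0,1,0,0,0,0,0,0,1]'; for i in 1; do python3 -m inch '[-0.002,0,0,0,0,0,1]'; python3 -m inch '[-0.001,0,0,0,0,0,1,0,0,0,0,0,0,1]';python3 -m inch '[-0.001,0,0,0,0,0,1,0,0,0,0,0,0,1]';done
```

```text
t: 15.1
eef_pos: [583.3, 44.6, 98.6]
tcp_rot: [-1.571, -0.0, -1.361]
ft_force: [0.2, -0.9, -0.4]
opening: 0.003
t: 15.2
eef_pos: [583.0, 46.2, 98.6]
tcp_rot: [-1.571, -0.0, -1.361]
ft_force: [0.1, -0.9, 0.1]
opening: 0.006
t: 15.4
eef_pos: [582.7, 47.4, 98.6]
tcp_rot: [-1.571, -0.0, -1.361]
ft_force: [0.1, -0.1, -0.5]
opening: 0.0
t: 15.6
eef_pos: [582.6, 48.2, 98.6]
tcp_rot: [-1.571, -0.0, -1.361]
ft_force: [-0.1, -2.0, 0.3]
opening: 0.001
```

```bash
for i in 1; do python3 -m inch '[-0.001,0,0,0,0,0,1,0,0,0,0,0,0,1]'; python3 -m inch '[-0.001,0,0,0,0,0,1,0,0,0,0,0,0,1]';python3 -m inch '[-0.001,0,0,0,0,0,1,0,0,0,0,0,0,1]';python3 -m inch '[-0.001,0,0,0,0,0,1,0,0,0,0,0,0,1]';done
```

```text
t: 15.8
eef_pos: [582.3, 49.2, 98.6]
tcp_rot: [-1.571, -0.0, -1.361]
ft_force: [-0.5, -1.6, -1.0]
opening: 0.004
t: 16.0
eef_pos: [582.1, 50.2, 98.6]
tcp_rot: [-1.571, -0.0, -1.361]
ft_force: [0.4, -1.5, -0.5]
opening: 0.002
t: 16.2
eef_pos: [582.0, 51.2, 98.6]
tcp_rot: [-1.571, -0.0, -1.361]
ft_force: [0.9, -1.1, -1.0]
opening: 0.005
t: 16.4
eef_pos: [581.8, 52.1, 98.6]
tcp_rot: [-1.571, -0.0, -1.361]
ft_force: [0.2, -2.3, -0.7]
opening: 0.004
```

```bash
for i in 1; do python3 -m inch '[-0.001,0,0,0,0,0,1,0,0,0,0,0,0,1]'; python3 -m inch '[-0.001,0,0,0,0,0,1,0,0,0,0,0,0,1]';python3 -m inch '[-0.001,0,0,0,0,0,1,0,0,0,0,0,0,1]';python3 -m inch '[-0.001,0,0,0,0,0,1,0,0,0,0,0,0,1]';done; python3 - <<'E'
from h import *
from cell import env
c=env.read_camera("side");np.savez("side8.npz",**c)
cv2.imwrite("pics/z14.png",cv2.resize(c["pixels"][220:340,250:370],None,fx=5,fy=5,interpolation=2))
E
```

```text
t: 16.6
eef_pos: [581.6, 53.1, 98.6]
tcp_rot: [-1.571, -0.0, -1.361]
ft_force: [1.5, -3.0, -0.2]
opening: 0.008
t: 16.8
eef_pos: [581.4, 54.1, 98.6]
tcp_rot: [-1.571, -0.0, -1.361]
ft_force: [0.9, -4.1, -1.3]
opening: 0.004
t: 17.0
eef_pos: [581.2, 55.0, 98.6]
tcp_rot: [-1.571, -0.0, -1.361]
ft_force: [0.8, -3.8, 0.1]
opening: 0.003
t: 17.2
eef_pos: [581.0, 56.0, 98.6]
tcp_rot: [-1.571, -0.0, -1.361]
ft_force: [0.8, -4.6, -0.2]
opening: 0.007
```

View pics/z14.png

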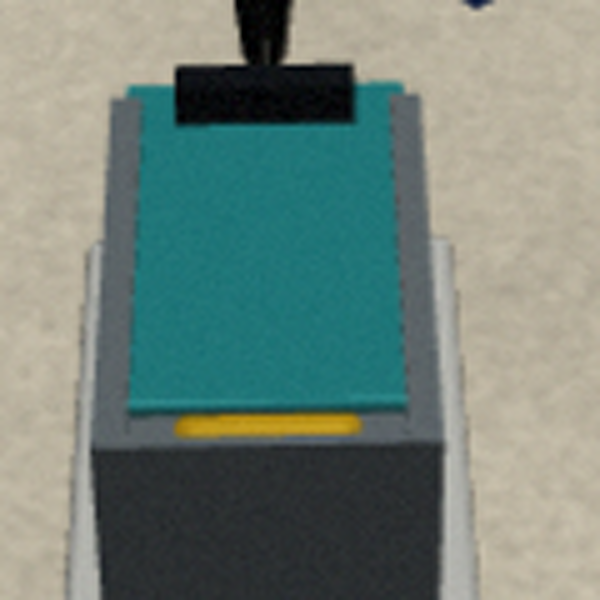

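```bash
python3 -m inch '[-0.001,0,0,0,0,0,1,0,0,0,0,0,0,1]'; python3 -m inch '[-0.001,0,0,0,0,0,1,0,0,0,0,0,0,1]'; python3 -m inch '[-0.001,0,0,0,0,0,1]'; python3 -m inch '[0.016,0,0,0,0,0,1,0,0,0,0,0,0,1,0,0,0,0,0,0,1]'; python3 - <<'E'
from h import *
from cell import env
c=env.read_camera("side");np.savez("side9.npz",**c)
cv2.imwrite("pics/z15.png",cv2.resize(c["pixels"][220:340,250:370],None,fx=5,fy=5,interpolation=2))
E
```

```text
t: 17.45
eef_pos: [580.8, 56.9, 98.6]
tcp_rot: [-1.571, -0.0, -1.361]
ft_force: [-0.0, -5.6, -0.4]
opening: 0.002
t: 17.65
eef_pos: [580.6, 57.8, 98.6]
tcp_rot: [-1.571, -0.0, -1.361]
ft_force: [1.4, -6.4, -0.3]
opening: 0.006
t: 17.75
eef_pos: [580.5, 58.6, 98.7]
tcp_rot: [-1.571, -0.001, -1.361]
ft_force: [1.3, -7.0, 0.1]
opening: 0.004
t: 18.05
eef_pos: [583.6, 43.0, 98.5]
tcp_rot: [-1.571, 0.0, -1.362]
ft_force: [0.5, 0.1, 0.2]
opening: 0.003
```

View pics/z15.png

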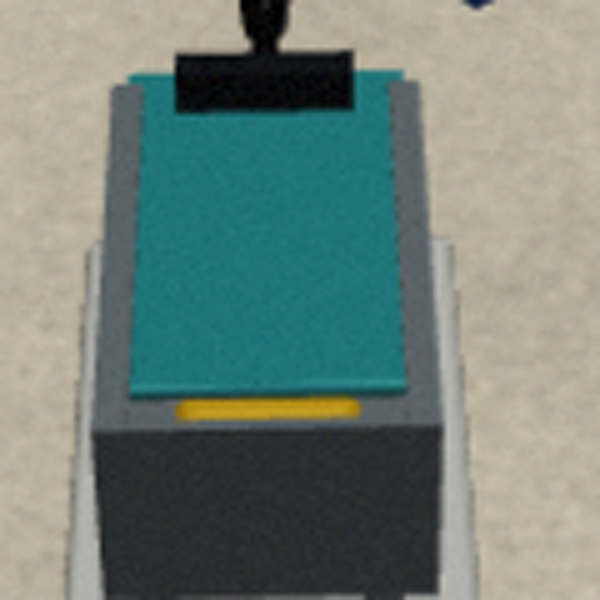

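```bash
P(){ :; }; python3 -m inch '[-0.01,0,0,0,0,0,1,-0.0045,0,0,0,0,0,1,-0.003,0,0,0,0,0,1]'; python3 -m inch '[0.016,0,0,0,0,0,1,0,0,0,0,0,0,1,0,0,0,0,0,0,1]'; python3 -m inch '[-0.01,0,0,0,0,0,1,-0.0045,0,0,0,0,0,1,-0.003,0,0,0,0,0,1]'; python3 -m inch '[0.016,0,0,0,0,0,1,0,0,0,0,0,0,1,0,0,0,0,0,0,1]' ; python3 - <<'E'
from h import *
from cell import env
c=env.read_camera("side");np.savez("side10.npz",**c)
cv2.imwrite("pics/z16.png",cv2.resize(c["pixels"][220:340,250:370],None,fx=5,fy=5,interpolation=2))
E
```

```text
t: 18.4
eef_pos: [580.1, 60.7, 98.8]
tcp_rot: [-1.57, -0.001, -1.36]
ft_force: [0.7, -8.1, 0.3]
opening: 0.001
t: 18.7
eef_pos: [583.3, 44.6, 98.6]
tcp_rot: [-1.571, 0.0, -1.362]
ft_force: [0.2, 0.1, -0.5]
opening: 0.002
t: 19.0
eef_pos: [579.8, 62.1, 98.7]
tcp_rot: [-1.57, -0.001, -1.361]
ft_force: [0.5, -8.1, -0.9]
opening: 0.003
t: 19.3
eef_pos: [583.0, 46.0, 98.5]
tcp_rot: [-1.571, 0.0, -1.362]
ft_force: [-0.2, -0.9, -0.4]
opening: 0.007
```

View pics/z16.png

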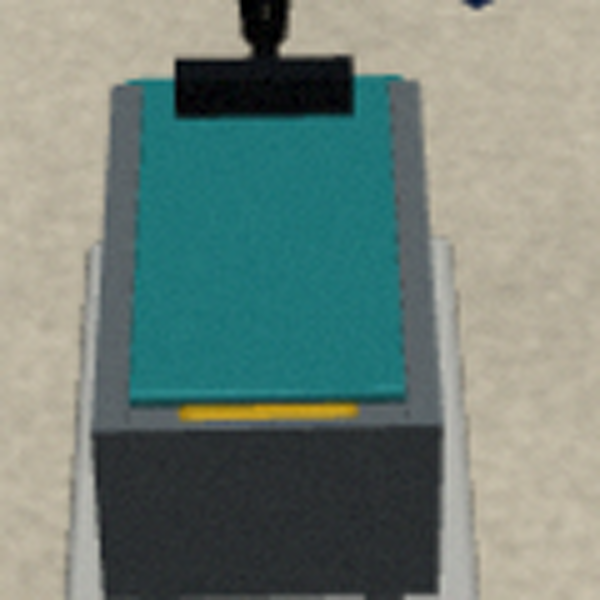

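```bash
python3 -m inch '[-0.01,0,0,0,0,0,1,-0.0045,0,0,0,0,0,1,-0.0027,0,0,0,0,0,1]'; python3 -m inch '[0.016,0,0,0,0,0,1,0,0,0,0,0,0,1,0,0,0,0,0,0,1]' ; python3 - <<'E'
from h import *
from cell import env
c=env.read_camera("side");np.savez("side11.npz",**c)
cv2.imwrite("pics/z17.png",cv2.resize(c["pixels"][220:340,250:370],None,fx=5,fy=5,interpolation=2))
E
```

```text
t: 19.65
eef_pos: [579.4, 63.6, 98.7]
tcp_rot: [-1.571, -0.001, -1.361]
ft_force: [1.2, -4.2, 0.1]
opening: 0.005
t: 19.95
eef_pos: [582.8, 47.1, 98.6]
tcp_rot: [-1.571, 0.0, -1.362]
ft_force: [0.5, -0.4, -0.5]
opening: 0.004
```

View pics/z17.png

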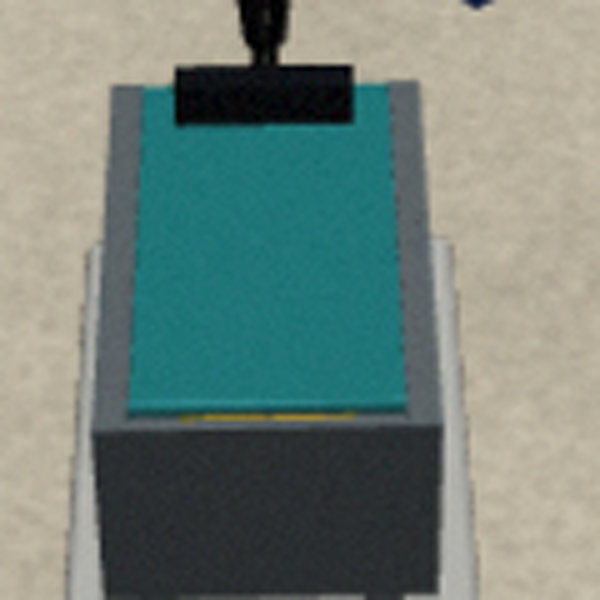

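```bash
cat >> h.py <<'E'
def al(c,u,v,z):
    ux=np.array([np.cos(np.radians(102)),np.sin(np.radians(102))]); return ((ray(c,u,v,z)[:2]-[561.7,142.8])@ux).round(1)
E
python3 - <<'E'
from h import *
c=load("side11.npz"); S=lambda x,y:(x/5-.5+250+.1,y/5-.5+220+.1)
for nm,p,z in(("nose top edge",(265,403),91),("nose bottom",(265,412),86),("rim front",(265,428),96),("bar front bottom",(264,125),91),("bar top front?",(264,92),107),("bar top rear",(264,66),107)):
    print(nm,al(c,*S(*p),z))
E
```

```text
nose top edge 68.1
nose bottom 66.8
rim front 83.6
bar front bottom -63.5
bar top front? -61.1
bar top rear -75.1
```

```bash
python3 -m inch '[-0.005,0,0,0,0,0,1,-0.004,0,0,0,0,0,1,0,0,0,0,0,0,1]';  for i in 1; do python3 -m inch '[-0.001,0,0,0,0,0,1,0,0,0,0,0,0,1]'; python3 -m inch '[-0.001,0,0,0,0,0,1,0,0,0,0,0,0,1]';python3 -m inch '[-0.001,0,0,0,0,0,1,0,0,0,0,0,0,1]';python3 -m inch '[-0.001,0,0,0,0,0,1,0,0,0,0,0,0,1]';done
```

```text
t: 20.3
eef_pos: [580.7, 56.9, 98.6]
tcp_rot: [-1.571, -0.0, -1.361]
ft_force: [-0.5, -0.3, -0.4]
opening: 0.001
t: 20.5
eef_pos: [580.6, 57.3, 98.6]
tcp_rot: [-1.571, -0.0, -1.361]
ft_force: [0.2, -0.9, -0.6]
opening: 0.007
t: 20.7
eef_pos: [580.4, 58.2, 98.6]
tcp_rot: [-1.571, -0.0, -1.361]
ft_force: [-0.7, -1.6, -0.6]
opening: 0.004
t: 20.9
eef_pos: [580.2, 59.1, 98.6]
tcp_rot: [-1.571, -0.0, -1.361]
ft_force: [0.1, -1.8, 1.0]
opening: 0.008
t: 21.1
eef_pos: [580.0, 60.1, 98.6]
tcp_rot: [-1.571, -0.0, -1.361]
ft_force: [0.2, -2.7, -0.3]
opening: 0.002
```

```bash
for i in 1; do python3 -m inch '[-0.001,0,0,0,0,0,1,0,0,0,0,0,0,1]'; python3 -m inch '[-0.001,0,0,0,0,0,1,0,0,0,0,0,0,1]';python3 -m inch '[-0.001,0,0,0,0,0,1,0,0,0,0,0,0,1]';done;  python3 - <<'E'
from h import *
from cell import env
c=env.read_camera("side");np.savez("side12.npz",**c)
cv2.imwrite("pics/z18.png",cv2.resize(c["pixels"][220:340,250:370],None,fx=5,fy=5,interpolation=2))
E
```

```text
t: 21.3
eef_pos: [579.9, 61.1, 98.6]
tcp_rot: [-1.571, -0.0, -1.361]
ft_force: [0.5, -3.0, 0.5]
opening: 0.005
t: 21.5
eef_pos: [579.7, 62.1, 98.6]
tcp_rot: [-1.571, -0.0, -1.361]
ft_force: [0.3, -3.5, -0.3]
opening: 0.003
t: 21.7
eef_pos: [579.5, 63.2, 98.6]
tcp_rot: [-1.571, -0.0, -1.361]
ft_force: [1.8, -3.1, -0.4]
opening: 0.004
```

View pics/z18.png

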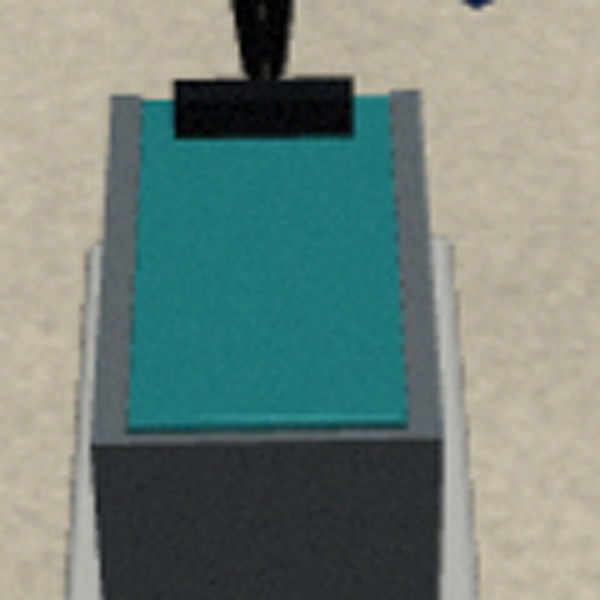

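```bash
for i in 1 ; do python3 -m inch '[-0.001,0,0,0,0,0,1,-0.001,0,0,0,0,0,1,0,0,0,0,0,0,1]'; python3 -m inch '[-0.001,0,0,0,0,0,1,-0.001,0,0,0,0,0,1,0,0,0,0,0,0,1]';python3 -m inch '[-0.001,0,0,0,0,0,1,-0.001,0,0,0,0,0,1,0,0,0,0,0,0,1]';done;  python3 - <<'E'
from h import *
from cell import env
c=env.read_camera("side");np.savez("side13.npz",**c)
cv2.imwrite("pics/z19.png",cv2.resize(c["pixels"][220:340,250:370],None,fx=5,fy=5,interpolation=2))
E
```

```text
t: 22.05
eef_pos: [578.9, 65.4, 98.6]
tcp_rot: [-1.571, 0.0, -1.361]
ft_force: [0.1, -1.6, -0.0]
opening: 0.003
t: 22.35
eef_pos: [578.6, 67.1, 98.6]
tcp_rot: [-1.571, -0.0, -1.361]
ft_force: [0.2, -1.3, -0.8]
opening: 0.008
t: 22.65
eef_pos: [578.3, 68.9, 98.7]
tcp_rot: [-1.571, -0.0, -1.361]
ft_force: [1.5, -4.2, -0.6]
opening: 0.006
```

View pics/z19.png

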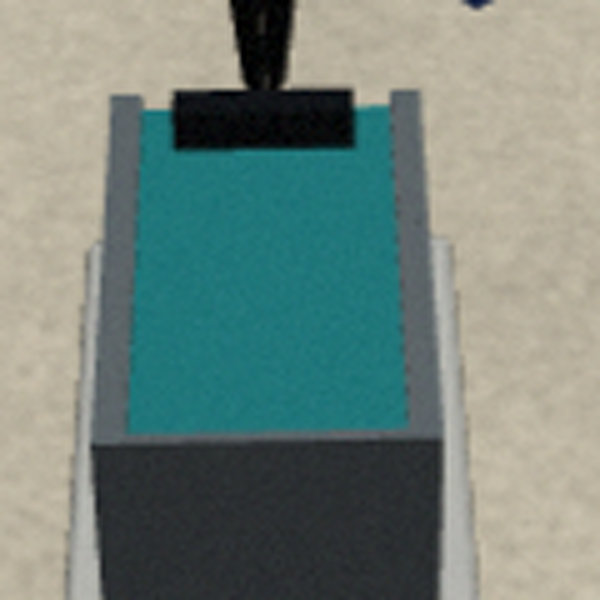

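```bash
for i in 1 ; do python3 -m inch '[-0.001,0,0,0,0,0,1,-0.001,0,0,0,0,0,1,0,0,0,0,0,0,1]'; python3 -m inch '[-0.001,0,0,0,0,0,1,-0.001,0,0,0,0,0,1,0,0,0,0,0,0,1]';python3 -m inch '[-0.001,0,0,0,0,0,1,-0.001,0,0,0,0,0,1,0,0,0,0,0,0,1]';done;  python3 - <<'E'
from h import *
from cell import env
c=env.read_camera("side");np.savez("side14.npz",**c)
cv2.imwrite("pics/z20.png",cv2.resize(c["pixels"][220:340,250:370],None,fx=5,fy=5,interpolation=2))
E
```

```text
t: 23.0
eef_pos: [577.8, 70.9, 98.6]
tcp_rot: [-1.571, -0.0, -1.361]
ft_force: [2.0, -6.1, -0.2]
opening: 0.002
t: 23.3
eef_pos: [577.5, 72.7, 98.7]
tcp_rot: [-1.571, -0.0, -1.361]
ft_force: [1.2, -6.4, -0.3]
opening: 0.007
t: 23.6
eef_pos: [577.1, 74.5, 98.7]
tcp_rot: [-1.571, -0.001, -1.361]
ft_force: [1.4, -7.1, -0.1]
opening: 0.003
```

View pics/z20.png

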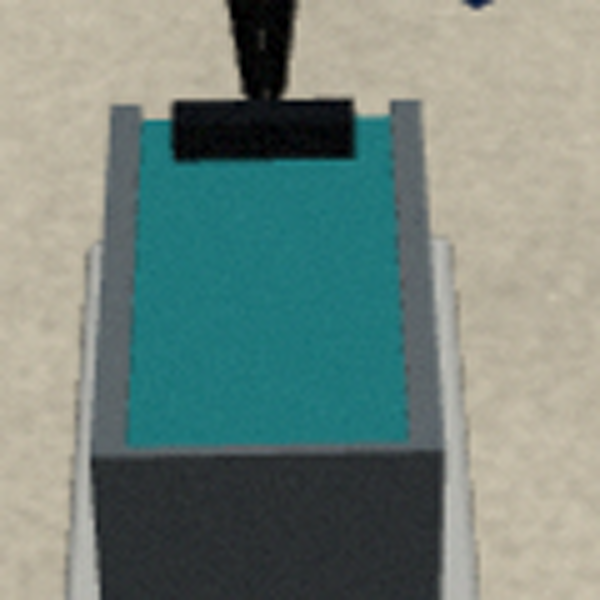

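```bash
for i in 1 ; do python3 -m inch '[-0.001,0,0,0,0,0,1,-0.001,0,0,0,0,0,1,0,0,0,0,0,0,1]'; python3 -m inch '[-0.001,0,0,0,0,0,1,-0.001,0,0,0,0,0,1,0,0,0,0,0,0,1]';python3 -m inch '[-0.001,0,0,0,0,0,1,-0.001,0,0,0,0,0,1,0,0,0,0,0,0,1]';done;  python3 - <<'E'
from h import *
S=lambda x,y:(x/5-.5+250+.1,y/5-.5+220+.1)
for n,b,r,rr in((14,160,452,None),(13,150,440,None),(11,125,428,None)):
    c=load(f"side{n}.npz"); B=al(c,*S(264,b),91);R=al(c,*S(267,r),96); print(n,B,R,"gap to home",R-B-140)
E
```

```text
t: 23.95
eef_pos: [576.7, 76.3, 98.7]
tcp_rot: [-1.57, -0.001, -1.361]
ft_force: [2.7, -7.3, 0.1]
opening: 0.002
t: 24.25
eef_pos: [576.4, 78.1, 98.7]
tcp_rot: [-1.57, -0.001, -1.361]
ft_force: [2.5, -9.4, 0.7]
opening: 0.001
t: 24.55
eef_pos: [576.0, 79.9, 98.8]
tcp_rot: [-1.57, -0.001, -1.361]
ft_force: [2.1, -11.5, 0.3]
opening: 0.008
14 -45.3 93.4 gap to home -1.3000000000000114
13 -50.4 88.5 gap to home -1.0999999999999943
11 -63.5 83.6 gap to home 7.099999999999994
```

Lid and box now move together at the full spring rate, so the lid is against the stop. Backing off slowly, then rising away.

```bash
python3 -m inch '[0.003,0,0,0,0,0,1,0.003,0,0,0,0,0,1,0.003,0,0,0,0,0,1,0.003,0,0,0,0,0,1,0.003,0,0,0,0,0,1,0.003,0,0,0,0,0,1,0.003,0,0,0,0,0,1,0.003,0,0,0,0,0,1,0.003,0,0,0,0,0,1,0,0,0,0,0,0,1]'; python3 -m inch '[0.01,0,0,0,0,0,1,0.02,0,0,0,0,0,1,0,-0.03,0,0,0,0,1,0,-0.04,0,0,0,0,1,0,-0.04,0,0,0,0,1,0.02,-0.02,0,0,0,0,1,0.04,0,0,0,0,0,1,0.04,0,0,0,0,0,1,0,0,0,0,0,0,1,0,0,0,0,0,0,1]';  python3 - <<'E'
from h import *
from cell import env
for n in("side","top"):
    c=env.read_camera(n);np.savez(n+"15.npz",**c);cv2.imwrite(f"pics/{n}15.png",c["pixels"])
c=load("side15.npz");cv2.imwrite("pics/z21.png",cv2.resize(c["pixels"][220:340,250:370],None,fx=5,fy=5,interpolation=2))
c=load("top15.npz");cv2.imwrite("pics/z22.png",cv2.resize(c["pixels"][190:300,190:375],None,fx=4.3,fy=4.3,interpolation=2))
E
```

```text
t: 25.55
eef_pos: [581.3, 54.0, 98.6]
tcp_rot: [-1.571, -0.0, -1.362]
ft_force: [0.2, 0.3, -0.1]
opening: 0.002
t: 26.55
eef_pos: [608.1, -74.0, 228.3]
tcp_rot: [-1.571, 0.0, -1.363]
ft_force: [0.2, 0.5, -0.0]
opening: 0.001
```

View pics/z21.png

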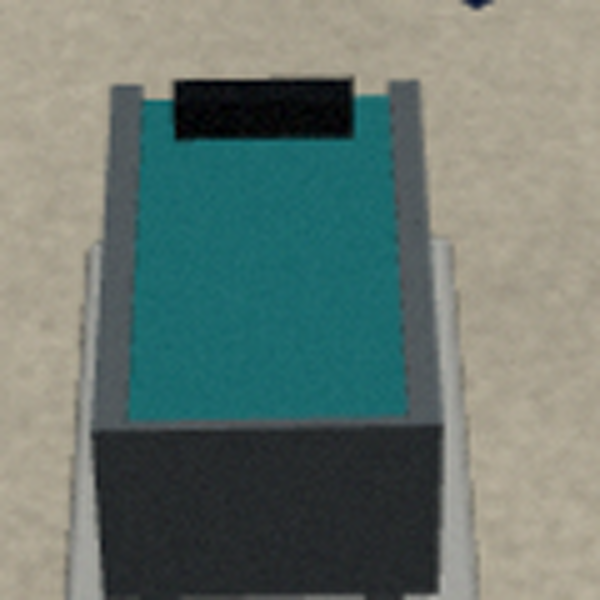

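View pics/z22.png

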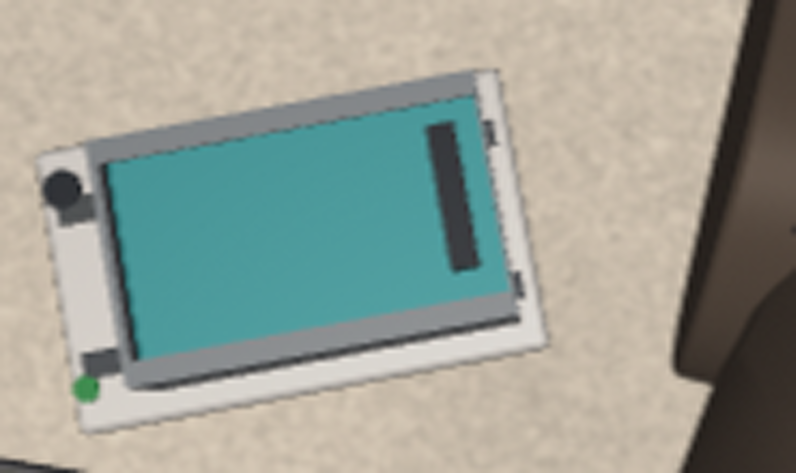

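View pics/top15.png

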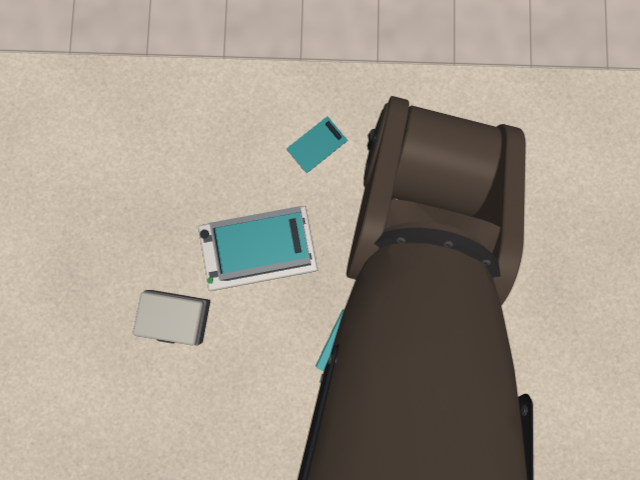

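```bash
python3 - <<'E'
from h import *
S=lambda x,y:(x/5-.5+250+.1,y/5-.5+220+.1)
c=load("side15.npz"); B=al(c,*S(264,139),91);R=al(c,*S(267,427),96); print(B,R,"remaining",R-B-140)
c=load("top15.npz")
g=cv2.cvtColor(c["pixels"],cv2.COLOR_BGR2HSV)[...,2]<75; m=comp(g,295,236).astype(np.uint8)
r=cv2.minAreaRect(proj(c,cv2.findContours(m,0,1)[0][0][:,0,:],107.)); print("bar",r)
m=comp(tealmask(c),260,245).astype(np.uint8); r=cv2.minAreaRect(proj(c,cv2.findContours(m,0,1)[0][0][:,0,:],91.)); print("lid",r)
ux=np.array([np.cos(np.radians(102)),np.sin(np.radians(102))]); uy=np.array([-ux[1],ux[0]])
# top-camera box reference: rim + end mid (544.6,222.2)
o=np.array([544.6,222.2])-84*ux
P=proj(c,cv2.findContours(m,0,1)[0][0][:,0,:],91.)-o
print("lid along",(P@ux).min(),(P@ux).max(),"lat",(P@uy).min(),(P@uy).max())
for n in("side0","side15"):
    s=load(n+".npz"); h=cv2.cvtColor(s["pixels"],cv2.COLOR_BGR2HSV)
    o=((h[...,0]<12)&(h[...,1]>170)&(h[...,2]>80)).astype(np.uint8); o[:,:365]=0;o[:150]=0;o[205:]=0;o[:,410:]=0
    v,u=np.nonzero(o); print(n,"orange px",u.mean().round(1),v.mean().round(1),len(u))
E
```

```text
-56.2 83.2 remaining -0.5999999999999943
bar ((575.535888671875, 80.7962417602539), (59.46887969970703, 9.875239372253418), 12.105822563171387)
lid ((562.7803344726562, 142.1434326171875), (81.84146118164062, 154.5738983154297), 12.190160751342773)
lid along -75.39565416766064 79.25724353757346 lat -42.18769447144226 39.97710835231954
side0 orange px 386.0 180.2 499
side15 orange px 386.3 180.0 483
```

View pics/side15.png

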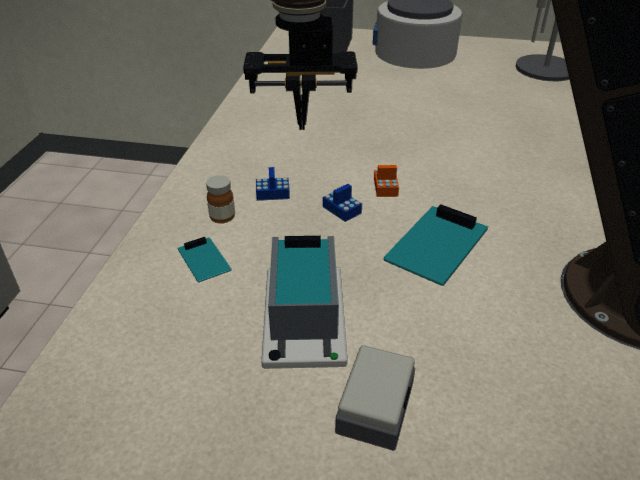

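```bash
python3 -c "
from cell import env
print(env.job_done()); s=env.state(); print(s['t'],s['ft_force'])"
```

```text
the job is handed in; nothing more can be done
None
the job is handed in; nothing more can be done
```

I put the blue rack farthest to the right in the well and slid the lid over the ridge until it was home against the end stop. I handed the job in at about 26.7 s; the interface gives no verdict, so what follows is from my own checks.

**Rack:** It was lowered until it touched the floor, with the TCP at z ≈ 60.7. It was released there and looked upright and centred in the picture. The lid then covered it, so I could not measure it again after the lid was pushed.

**Lid:** It stuck at first, because the finger was pressing down on the push bar, and slid freely once I raised the finger a few mm. I worked it over the ridge with short push-and-retreat pulses, peaking at about 8 N. I then eased it home in 1 mm steps. The highest push on the stop was about 12 N, against a limit of 25 N.

**Last checks:**
- The side view put the lid about 0.6 mm past nominal home, which is within measuring error.
- The top view put the nose at x ≈ 79, where home is 78. It showed the lid about 1 mm off centre sideways. The two cameras differ by about 3 mm in absolute y.
- The orange rack had not moved (under half a pixel). The jar and tip box looked unmoved in the pictures; I did not measure them.
- The arm was clear, with the wrist force near zero.

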